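# Set the rocking half-round former flat in the bending jig

### The job

The half-round wooden former stands on its curved edge on the bench, where it rocks at a touch. Steady it and lay it down on one of its broad flat faces on the bed of the jig, centred between stop bar and pusher with its straight edge towards the stop bar, and let go; then press the treadle right down to its stop so that the pusher shoves the straight edge flush against the stop bar, and let the treadle come up again. Leave the other things on the bench where they are.

Things in the scene. Friction and masses are not known exactly. Their poses are not given: they have to be found in the camera images.
- former_mid (a point): Centre of the half-round former: half-disc of light wood, 0.16 kg, radius 65, thickness 26 mm, edges bevelled 2 mm. Starts standing on its curved edge, level and still; a touch sets it rocking in its own plane. Point half-way between straight edge and top of the curve (32.5 mm up as it stands). Axes: x through the thickness, y along the straight edge, z from curve to straight edge. Faces alike.
- former_edge (a point): Middle of the former's straight edge (130 mm long), half-way through the thickness, 32.5 mm from the former's centre. On top as the former stands, 65 mm above the bench, and stays there as it rocks. Same axes as the former's centre.
- stop_foot (a point): Foot of the jig's stop bar, on its face and on the bed top (12 mm above the bench), mid-way along the bar. Axes: x from the bar towards the pusher (to the robot's right, within 0.25 rad), y along the bar away from the robot, z up. Jig: plywood board 225 x 210 mm, fixed. Bar: aluminium, on the jig's left side, 16 mm high above the bed, 16 mm thick, 150 mm long.
- pusher (a joint): Travel of the jig's pusher towards the stop bar, moved by the treadle: 0 back, 0.042 m fully out. Aluminium block 50 mm wide, top 23.5 mm above the bed; its face is 108.5 mm from the bar's face when back, 66.5 mm when out (1.5 mm play for the former). Its grey housing, 34 mm high above the bed, begins 159 mm from the bar.
- treadle_pad (a point): Middle of the top of the treadle's pad: black ribbed rubber, 46 mm (left-right) by 37 mm, at the left end of the treadle arm, which runs along the side of the jig nearest the robot; about 68 mm above the bench when up. Pressed to its stop it has gone down by 24 mm, nearly straight.
- treadle (a joint): Turn of the treadle about its level hinge, which lies 120 mm to the right of the pad: 0 up (rest), 0.2 rad at its stop. A spring pushes it up: about 2.5 N at the pad to start, 4.5 N at the stop, a few N more while the pusher shoves the former. Pusher travel is 0.21 m per rad.
- setting_block: Beech block, 32 x 60 x 22 mm (its y is the long side). Loose; leave it where it is. Origin: centre of its underside.
- glass_cutter: Glass cutter, a stick 14 x 145 x 14 mm lying along its y. Loose; leave it where it is. Origin: centre of its underside.
- came_offcut: Strip of grey lead came, 10 x 85 x 6 mm, lying along its y. Loose; leave it where it is. Origin: centre of its underside.

How it is judged:
By the outcome, as a careful person would: the job done as asked, in the order asked, and still so for the second after the job is handed in, with the robot touching nothing.
It also fails if it takes over 51 s, if anything falls off the work surface, if the arm or the gripper's body presses on something with over 40 N, if the wrist force passes 120 N, or if a joint passes its speed limit or range.

### The arm

A 6-joint arm with a two-finger parallel gripper is mounted at the origin on a cart in front of the work surface, level with it; the furniture and walls round the work are solid. World frame = base frame: x ahead of the robot, y to its left, z up, the work surface at z = 0. Lengths are in mm, angles in rad, forces in N, time in s.
With the tool pointing down it reaches from about 350 to 875 mm from the base axis. Payload 4.2 kg.
Tool frame: the origin (TCP) lies at the very end of the fingers, on their centre line; the grasp point (between the pads) lies arm.grip_depth behind it (arm.grip_depth is the distance from the TCP to the grasp point, in mm); x points along the fingers, y is the direction in which the jaws open and shut, and the axes are right-handed (so a half turn about x gives the same grasp; the last joint's range is limited). The gripper opens to 85 mm and grips with 20 to 120 N. Pads are 22 mm wide; open, the fingers measure 114 mm over their backs; the gripper's body (76 mm by 85 mm) begins 54 mm behind the grasp point. The pads swing forward as they close: fully open they stand 13 mm farther back than shut.
Start: joints at [-1.009, 0.385, 0.008, 0, -1.194, -0.259], TCP at [186.387, -596.539, 231.312] pointing down, gripper open.
Joint ranges: [-3.14, 3.14], [-1.21, 2.06], [-1.07, 1.41], [-3.16, 2.05], [-2.99, -0.16], [-3.1, 3.1]. Speed limits (rad/s): [2.79, 2.79, 3.14, 3.14, 3.14, 3.14].

### API

Orientations are given as a unit quaternion [x, y, z, w].
In Python, from bench import arm, get_image, models gives the robot as it stands.
- The arm moves only by the tool arm_command, never from a script. Its argument "rows" is a list of rows, each an object of numbers: "dx", "dy", "dz": the shift along the tool's x, y, z in m; "wx", "wy", "wz": the turn, a rotation vector about the tool's x, y, z in degrees; "gripper": the closure, from -1 (fully open) to 1 (shut). A call has exactly 8 rows; each row is the pose to reach, as a shift and turn from the pose measured when the call began, along the tool's axes at that moment; what a row does not reach only later rows make up. A row lasts 1/10 s, in which the tool goes at most 50 mm and 8.59 degrees, less where a joint would pass 70% of its speed; a pose out of reach is approached as far as the arm can. A call with a gripper value outside its range is refused whole. The fingers move at their own pace and stop on an object; the grip force is fixed at half the most. Time passes only in rows, so rows that repeat a pose let the fingers close, or fill a call up. It gives the time, the measured TCP pose, the force and the opening at its end, in the units of the state.
- arm.read_state(): the state, without advancing time (a new reading comes with each control period).
- get_image(name): name is "side" or "top" or "wrist"; returns a dict with "img" (384x512x3 uint8, red, green, blue), "K" (3x3 intrinsics, pixels), "rvec" (rotation vector, rad) and "tvec" (3), from world to camera coordinates, as OpenCV has them; the wrist camera has in their place "T_tool_cam" (4x4, takes a point from camera to tool coordinates, whose origin is the TCP and whose axes are the tool frame's). Camera axes: x right, y down, z forward; pixel columns grow to the right and rows downward; lengths in mm; the calibration is good to about 2 mm. A picture is of the moment at which its call begins: read the wrist's pose just before it. There is no depth.
- arm.job_done(): hands the job in, once; it reports no verdict.
Trained networks look in the newest picture that a camera, given by its name, has taken for a name from the list of things; names that differ only in an ending like _2 or _b are one class to them, and where a whole thing is asked for, a point or a joint stands for the part that bears it (a point fixed in the world has none). Each returns a list of dicts, best first, with "conf" (0 to 1); they miss things now and then, are a little off and sometimes report something else, mostly with a low value. They report only what shows in the picture. A call takes as long as a camera call.
- models.cut_out(camera, query): "mask" (384x512 bool, what is visible of it) and "extent" ([left, top, right, bottom] in pixels, round what is visible of it).
The state is a dict: "clock": time; "joints": joint angles; "joint_vel": joint speeds; "joint_efforts": joint torques, N m; "position": TCP position; "ee_rot": TCP orientation; "contact_force": force on the tool from outside, world axes, zero at the start; "wrist_torque": the same for the moment, N m; "gripper_width": finger opening in mm.
Only numpy, scipy, OpenCV 4.12 (cv2) and the standard library are available. Lean on these libraries where they do the work, as an engineer would, in place of code of your own. Each camera call takes 0.05 s, during which the arm holds its last target.

## Working session

There is one attempt and no reset: what is moved stays moved. The work goes in short steps, Python scripts to look and compute and a tool call to move; the robot and the scene stay as the last step left them, time stands still between calls to the robot, and variables do not carry over. Pictures are saved under pics/ and viewed, and the job is handed in when it is done.

Besides the shell and the picture viewer there is one more tool, called as a command line: name --argument value ..., lists and objects as JSON in quotes. arm_command: Moves the arm, as the interface text tells. Its arguments: {"type":"object","properties":{"rows":{"type":"array"}},"required":["rows"]}

```bash
ls; mkdir -p pics
cat > h.py <<'E'
import numpy as np, cv2
from bench import arm,get_image,models
from scipy.spatial.transform import Rotation as R
E
python3 - <<'E'
from h import *
for n in ["top","side","wrist"]:
    s=arm.read_state()
    d=get_image(n); cv2.imwrite(f"pics/{n}0.png",d["img"][:,:,::-1])
    np.savez(f"pics/{n}0.npz",**{k:np.array(v) for k,v in d.items()})
    for q in ["former_mid","stop_foot","pusher","treadle_pad","setting_block","glass_cutter","came_offcut"]:
        try:
            r=models.cut_out(n,q); print(n,q,[(round(x["conf"],2),x["extent"]) for x in r[:2]])
        except Exception as e: print(n,q,e)
print({k:np.round(v,3) for k,v in arm.read_state().items()}, arm.grip_depth)
E
```

```text
pics
top former_mid [(0.86, [167.0, 172.9, 182.7, 227.1])]
top stop_foot [(0.66, [255.6, 142.0, 359.2, 238.5]), (0.48, [309.0, 168.1, 331.7, 188.6])]
top pusher [(0.81, [308.3, 166.7, 331.6, 190.9])]
top treadle_pad [(0.71, [270.8, 210.3, 335.7, 234.3])]
top setting_block [(0.61, [221.1, 241.7, 249.6, 261.0])]
top glass_cutter [(0.64, [190.1, 116.7, 237.5, 145.2])]
top came_offcut [(0.69, [181.0, 143.2, 213.3, 158.9])]
side former_mid [(0.86, [224.0, 247.9, 309.7, 297.4])]
side stop_foot [(0.66, [234.9, 134.8, 347.3, 220.7])]
side pusher [(0.77, [269.8, 154.1, 295.7, 172.3])]
side treadle_pad [(0.68, [325.2, 151.1, 346.4, 190.4])]
side setting_block [(0.58, [348.4, 224.3, 372.6, 258.1])]
side glass_cutter [(0.7, [150.2, 216.1, 218.8, 255.9])]
side came_offcut [(0.55, [181.4, 245.3, 223.2, 273.8]), (0.24, [346.3, 224.3, 372.7, 258.8])]
wrist former_mid []
wrist stop_foot []
wrist pusher []
wrist treadle_pad []
wrist setting_block []
wrist glass_cutter []
wrist came_offcut []
{'clock': np.float64(1.2), 'joints': array([-1.009,  0.385,  0.008,  0.   , -1.194, -0.259]), 'joint_vel': array([ 0.001,  0.001, -0.   , -0.001, -0.002,  0.001]), 'joint_efforts': array([ -0.   , -39.21 ,  18.862,   4.191,  -0.   ,   0.   ]), 'position': array([ 186.378, -596.548,  231.347]), 'ee_rot': array([-0.107,  0.699,  0.107,  0.699]), 'contact_force': array([ 0.255, -0.591,  0.152]), 'wrist_torque': array([-0.001, -0.004,  0.005]), 'gripper_width': np.float64(85.623)} 18.700000000000003
```

View images.

View pics/top0.png

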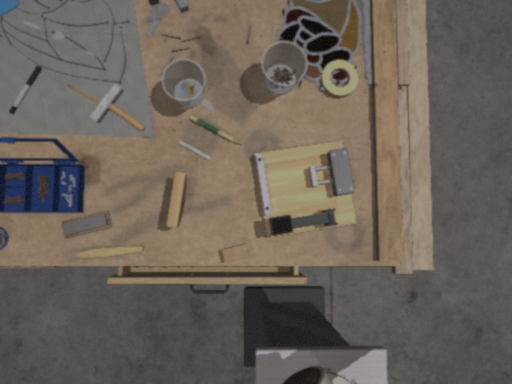

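View pics/side0.png

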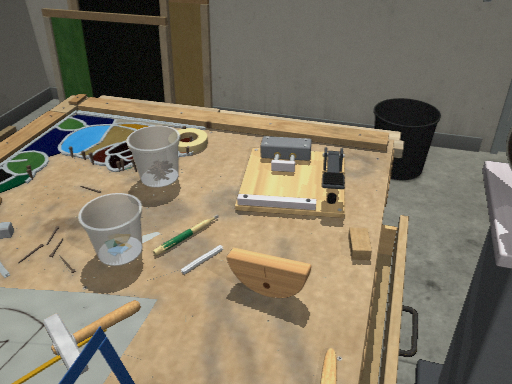

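Run:
```python
import cv2
for n,(a,b,c,d) in {"top":(140,100,370,270),"side":(140,120,385,305)}.items():
    im=cv2.imread(f"pics/{n}0.png")[b:d,a:c]; im=cv2.resize(im,None,fx=3.2,fy=3.2,interpolation=cv2.INTER_CUBIC); cv2.imwrite(f"pics/{n}0z.png",im)
```

```text
(no output)
```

View pics/top0z.png

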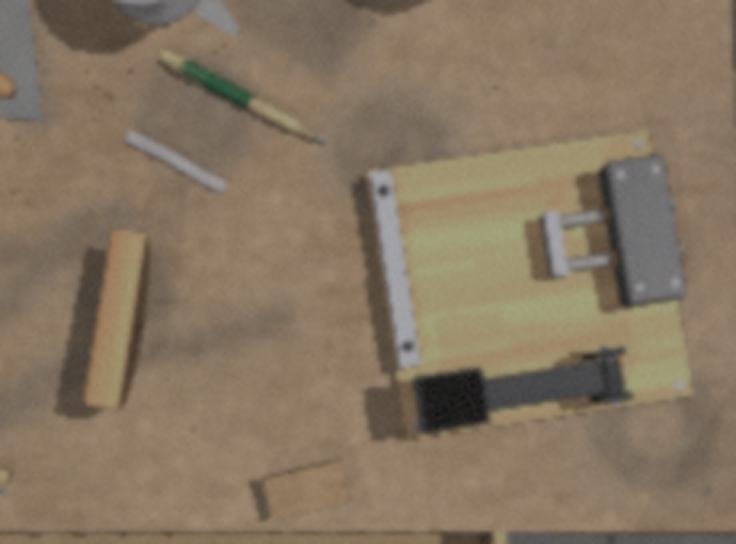

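View pics/side0z.png

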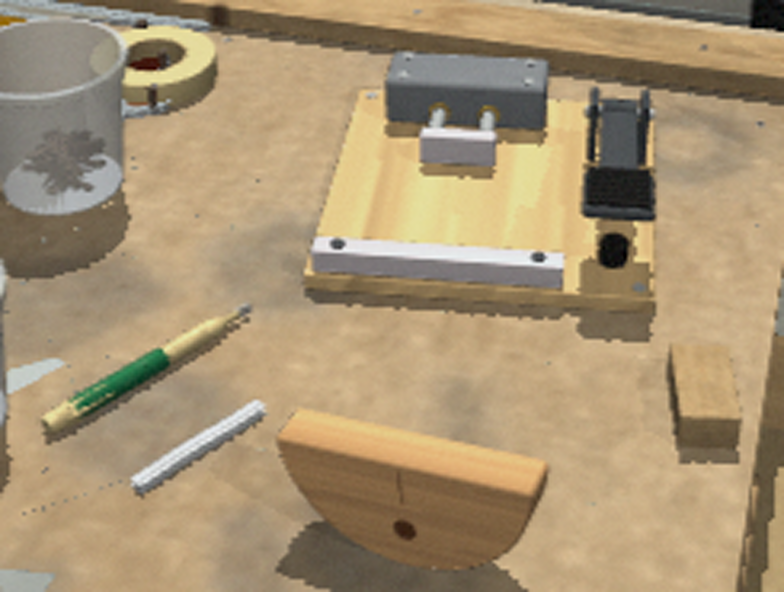

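```bash
cat >> h.py <<'E'
def proj(P,d):
    p,_=cv2.projectPoints(np.asarray(P,float).reshape(-1,3),d["rvec"],d["tvec"],d["K"],None); return p[:,0]
def ray(uv,d,z):
    Rm,_=cv2.Rodrigues(d["rvec"]); c=-Rm.T@np.ravel(d["tvec"]); v=Rm.T@np.linalg.inv(d["K"])@np.array([uv[0],uv[1],1.]); return c+v*(z-c[2])/v[2]
E
python3 - <<'E'
from h import *
from scipy.optimize import minimize
T=dict(np.load("pics/top0.npz"));S=dict(np.load("pics/side0.npz"))
for n,d in (("top",T),("side",S)):
    Rm,_=cv2.Rodrigues(d["rvec"]); print(n,"cam",-Rm.T@np.ravel(d["tvec"]))
z=lambda p:(p[0]/3.2+140,p[1]/3.2+100)
zs=lambda p:(p[0]/3.2+140,p[1]/3.2+120)
def show(l,ps,f,d,h):
    for p in ps: print(l,np.round(ray(f(p),d,h),1))
show("bar top T",[(369,172),(388,171),(419,362),(400,366)],z,T,28)
show("bar top S",[(313,237),(562,256),(563,286),(313,265)],zs,S,28)
show("pad T",[(415,378),(483,370),(488,421),(420,431)],z,T,68)
show("pad S",[(588,170),(654,170),(655,207),(584,206)],zs,S,68)
show("pusher T",[(541,214),(562,211),(570,273),(551,277)],z,T,35.5)
show("pusher S",[(421,128),(495,133),(495,166),(420,160)],zs,S,35.5)
# former fit
m={n:models.cut_out(n,"former_mid")[0]["mask"] for n in("top","side")}
# top mask is of newest picture (static)
a=np.linspace(0,np.pi,40)
def pts(x,y,yaw):
    P=[]
    for t in(-13,13):
        for b in a: P.append((t,65*np.cos(b),65-65*np.sin(b)))
    P=np.array(P); c,s=np.cos(yaw),np.sin(yaw)
    return P@np.array([[c,s,0],[-s,c,0],[0,0,1]])+[x,y,0]
def cost(p,v=False):
    tot=0
    for n,d in(("top",T),("side",S)):
        h=cv2.convexHull((proj(pts(*p),d)*16).astype(np.int32)); im=np.zeros(m[n].shape,np.uint8); 
        big=np.zeros((384*4,512*4),np.uint8); cv2.fillConvexPoly(big,((proj(pts(*p),d)+.5)*4)[cv2.convexHull(np.float32(proj(pts(*p),d)),returnPoints=False)[:,0]].astype(np.int32),1)
        big=cv2.resize(big.astype(np.float32),(512,384),interpolation=cv2.INTER_AREA)
        i=np.minimum(big,m[n]).sum(); u=np.maximum(big,m[n]).sum(); tot+=1-i/u
        if v: print(n,"iou",i/u)
    return tot
ys,xs=np.nonzero(m["top"]); g=ray((xs.mean(),ys.mean()),T,60); print("guess",g)
best=None
for yaw in np.radians([85,95,75,65,105]):
    r=minimize(cost,[g[0],g[1],yaw],method="Nelder-Mead",options=dict(initial_simplex=[[g[0],g[1],yaw],[g[0]+10,g[1],yaw],[g[0],g[1]+10,yaw],[g[0],g[1],yaw+.1]]))
    if best is None or r.fun<best.fun: best=r
print(best.x,np.degrees(best.x[2]),best.fun);cost(best.x,True)
E
```

```text
top cam [452.25190582 199.28214486 923.29599748]
side cam [357.5479463  845.96029981 559.77053097]
bar top T [618.8 162.1  28. ]
bar top T [619.7 147.7  28. ]
bar top T [475.  124.3  28. ]
bar top T [471.9 138.6  28. ]
bar top S [622.9 150.6  28. ]
bar top S [475.2 129.4  28. ]
bar top S [468.9 157.7  28. ]
bar top S [613.7 177.3  28. ]
pad T [462.5 130.5  68. ]
pad T [468.4  81.6  68. ]
pad T [432.   78.2  68. ]
pad T [424.8 127.   68. ]
pad S [468.6  95.1  68. ]
pad S [431.2  84.7  68. ]
pad S [424.8 122.9  68. ]
pad S [463.8 132.7  68. ]
pusher T [586.6  32.5  35.5]
pusher T [589.   16.6  35.5]
pusher T [542.   11.   35.5]
pusher T [538.9  25.4  35.5]
pusher S [591.   24.8  35.5]
pusher S [542.6  18.   35.5]
pusher S [533.4  56.5  35.5]
pusher S [581.   62.4  35.5]
guess [504.86592475 342.78353382  60.        ]
[506.27783368 345.92426455   1.4566359 ] 83.4590895397285 0.2000594139099121
top iou 0.8691458
side iou 0.9307948
```

Run:
```python
from h import *
p,q,s=st()
for t in ([440,-230,220],):print(rel(t,orient([0,0,-1],FN)))
```

```text
(array([0.0113, 0.2743, 0.3514]), array([23.89, -0.  , -0.  ]))
```

arm_command --rows '[{"dx": 0.0,"dy": 0.034,"dz": 0.044,"wx": 3},{"dx": 0.0,"dy": 0.068,"dz": 0.088,"wx": 6},{"dx": 0.0,"dy": 0.102,"dz": 0.132,"wx": 9},{"dx": 0.0,"dy": 0.136,"dz": 0.176,"wx": 12},{"dx": 0.0,"dy": 0.17,"dz": 0.22,"wx": 15},{"dx": 0.005,"dy": 0.205,"dz": 0.264,"wx": 18},{"dx": 0.01,"dy": 0.24,"dz": 0.308,"wx": 21},{"dx": 0.01,"dy": 0.274,"dz": 0.351,"wx": 23.9}]'

```text
validation failed for argument at $.ro...
```

Run:
```python
from h import *
p,q,s=st(); print(p,s["joints"],s["clock"])
for t in ([520,100,220],[506,346,180]):print(rel(t,orient([0,0,-1],FN)))
```

```text
[ 186.40081404 -596.55143006  231.29510839] [-1.00938973e+00  3.84742216e-01  7.92054632e-03  3.23905677e-06
 -1.19398808e+00 -2.58623583e-01] 1.3
(array([0.0113, 0.5654, 0.5261]), array([23.89, -0.  , -0.  ]))
(array([0.0513, 0.8044, 0.5861]), array([23.89, -0.  , -0.  ]))
```

arm_command --rows '[{"dx": 0.0,"dy": 0.034,"dz": 0.044,"wx": 3,"wy": 0,"wz": 0,"gripper": -1},{"dx": 0.0,"dy": 0.068,"dz": 0.088,"wx": 6,"wy": 0,"wz": 0,"gripper": -1},{"dx": 0.0,"dy": 0.102,"dz": 0.132,"wx": 9,"wy": 0,"wz": 0,"gripper": -1},{"dx": 0.0,"dy": 0.136,"dz": 0.176,"wx": 12,"wy": 0,"wz": 0,"gripper": -1},{"dx": 0.0,"dy": 0.17,"dz": 0.22,"wx": 15,"wy": 0,"wz": 0,"gripper": -1},{"dx": 0.005,"dy": 0.205,"dz": 0.264,"wx": 18,"wy": 0,"wz": 0,"gripper": -1},{"dx": 0.01,"dy": 0.24,"dz": 0.308,"wx": 21,"wy": 0,"wz": 0,"gripper": -1},{"dx": 0.01,"dy": 0.274,"dz": 0.351,"wx": 23.9,"wy": 0,"wz": 0,"gripper": -1}]'

```text
clock: 2.1
position: [414.7, -266.1, 223.0]
ee_rot: [0.041, 0.706, -0.041, 0.706]
contact_force: [0.9, -1.0, -0.1]
gripper_width: 85.3
```

Run:
```python
from h import *
p,q,s=st(); print(p,s["joints"],s["clock"])
for t in ([520,100,220],[506,346,180]):print(rel(t,orient([0,0,-1],FN)))
```

```text
[ 414.74556494 -266.11750754  222.95697535] [-2.40201414e-01  1.65518927e-01 -3.20771280e-01  3.81806291e-05
 -1.08394470e+00 -1.44703272e+00] 2.1
(array([0.003 , 0.3759, 0.062 ]), array([-0.13,  0.03,  0.01]))
(array([0.0429, 0.6186, 0.0195]), array([-0.13,  0.03,  0.01]))
```

arm_command --rows '[{"dx": 0.0,"dy": 0.05,"dz": 0.01,"wx": 0,"wy": 0,"wz": 0,"gripper": -1},{"dx": 0.0,"dy": 0.1,"dz": 0.02,"wx": 0,"wy": 0,"wz": 0,"gripper": -1},{"dx": 0.0,"dy": 0.149,"dz": 0.03,"wx": 0,"wy": 0,"wz": 0,"gripper": -1},{"dx": 0.0,"dy": 0.198,"dz": 0.04,"wx": 0,"wy": 0,"wz": 0,"gripper": -1},{"dx": 0.0,"dy": 0.247,"dz": 0.05,"wx": 0,"wy": 0,"wz": 0,"gripper": -1},{"dx": 0.0,"dy": 0.296,"dz": 0.055,"wx": 0,"wy": 0,"wz": 0,"gripper": -1},{"dx": 0.0,"dy": 0.345,"dz": 0.06,"wx": 0,"wy": 0,"wz": 0,"gripper": -1},{"dx": 0.0,"dy": 0.394,"dz": 0.06,"wx": 0,"wy": 0,"wz": 0,"gripper": -1}]'

```text
clock: 2.9
position: [520.4, 119.0, 223.2]
ee_rot: [0.041, 0.705, -0.041, 0.706]
contact_force: [1.2, 0.1, -0.1]
gripper_width: 85.3
```

Run:
```python
from h import *
p,q,s=st(); print(p,s["joints"],s["clock"])
d=get_image("wrist"); cv2.imwrite("pics/w1.png",d["img"][:,:,::-1]); print(np.round(d["T_tool_cam"],3),d["K"])
for t in ([506.3,346,180],):print(rel(t,orient([0,0,-1],FN)))
```

```text
[520.36071835 118.96873897 223.22766889] [ 5.29189769e-01  2.35459544e-01 -2.29403108e-01  7.52470597e-04
 -1.10471072e+00 -2.21655688e+00] 2.9
[[ 1.00000e-03 -2.64000e-01  9.64000e-01 -1.43444e+02]
 [ 1.00000e+00 -0.00000e+00 -1.00000e-03 -3.67000e-01]
 [ 1.00000e-03  9.64000e-01  2.64000e-01 -6.74360e+01]
 [ 0.00000e+00  0.00000e+00  0.00000e+00  1.00000e+00]] [[324.92251097   0.         253.48381916]
 [  0.         324.92251097 189.81410997]
 [  0.           0.           1.        ]]
(array([ 0.0434,  0.218 , -0.0402]), array([ 0.18,  0.21, -0.15]))
```

View pics/w1.png

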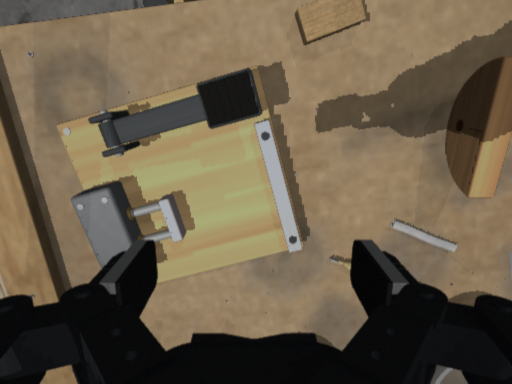

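Run:
```python
import cv2
im=cv2.imread("pics/w1.png")[55:265,90:315]; cv2.imwrite("pics/w1z.png",cv2.resize(im,None,fx=3.5,fy=2.8*1.0 and 3.5*0.8,interpolation=cv2.INTER_CUBIC))
im=cv2.imread("pics/w1.png")[55:265,90:315]; cv2.imwrite("pics/w1z.png",cv2.resize(im,None,fx=2.8,fy=2.8,interpolation=cv2.INTER_CUBIC))
```

```text
(no output)
```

View pics/w1z.png

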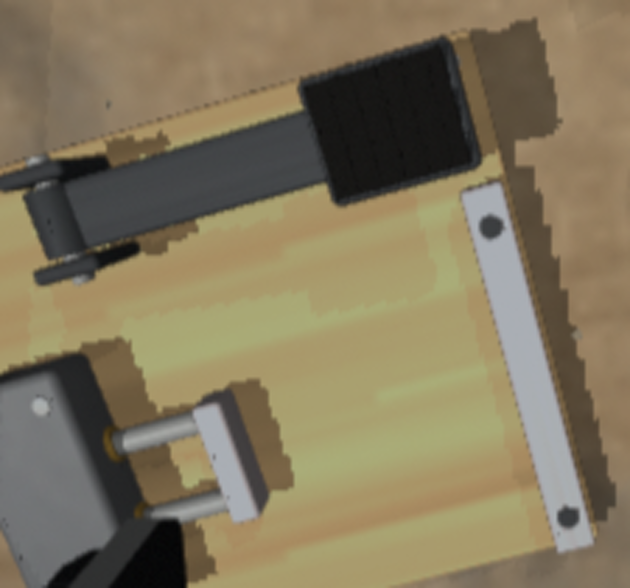

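```bash
cat >> h.py <<'E'
def wray(uv,z,p,q,d):
    T=np.array(d["T_tool_cam"]); v=np.linalg.inv(d["K"])@np.array([uv[0],uv[1],1.])
    o=p+q.apply(T[:3,3]); v=q.apply(T[:3,:3]@v); return o+v*(z-o[2])/v[2]
E
python3 - <<'E'
from h import *
p,q,s=st(); d=get_image("wrist")
f=lambda u:((u[0]+.5)/2.8+90-.5,(u[1]+.5)/2.8+55-.5)
W=lambda l,z:np.array([wray(f(u),z,p,q,d) for u in l])
b=W([(462,194),(559,551),(499,183),(594,540)],28);print("bar",b.round(1))
y=b[1]-b[0];print("len",np.linalg.norm(y),"mid",(b[0]+b[1])/2,y/np.linalg.norm(y),"width",np.linalg.norm(b[2]-b[0]))
pd=W([(302,82),(443,39),(478,160),(340,204)],68);print("pad",pd.round(1),pd.mean(0),np.linalg.norm(pd[1]-pd[0]),np.linalg.norm(pd[2]-pd[1]))
pu=W([(218,398),(263,513)],35.5);print(pu.round(1),pu.mean(0))
n=np.array([y[1],-y[0],0])/np.linalg.norm(y); print("pusher dist",(pu.mean(0)-b[0])@n, (pu.mean(0)-(b[0]+b[1])/2)@y/150)
E
```

```text
bar [[478.5 130.5  28. ]
 [624.9 154.   28. ]
 [476.1 144.4  28. ]
 [621.7 168.5  28. ]]
len 148.3164742374775 mid [551.7124862  142.27977154  28.        ] [0.98739143 0.15829773 0.        ] width 14.032174908849386
pad [[435.9  84.9  68. ]
 [428.3 130.   68. ]
 [465.6 136.9  68. ]
 [474.4  91.2  68. ]] [451.06595545 110.74236755  68.        ] 45.80726961872306 37.92030102344381
[[543.2  30.2  35.5]
 [591.8  39.1  35.5]] [567.48781161  34.64725314  35.5       ]
pusher dist 108.77262406367375 -1.4451581524229187
```

arm_command --rows '[{"dx": 0.0,"dy": 0.045,"dz": -0.008,"wx": 0,"wy": 0,"wz": 0,"gripper": -1},{"dx": 0.0,"dy": 0.09,"dz": -0.016,"wx": 0,"wy": 0,"wz": 0,"gripper": -1},{"dx": 0.0,"dy": 0.135,"dz": -0.024,"wx": 0,"wy": 0,"wz": 0,"gripper": -1},{"dx": 0.01,"dy": 0.18,"dz": -0.032,"wx": 0,"wy": 0,"wz": 0,"gripper": -1},{"dx": 0.02,"dy": 0.21,"dz": -0.04,"wx": 0,"wy": 0,"wz": 0,"gripper": -1},{"dx": 0.023,"dy": 0.218,"dz": -0.04,"wx": 0,"wy": 0,"wz": 0,"gripper": -1},{"dx": 0.023,"dy": 0.218,"dz": -0.04,"wx": 0,"wy": 0,"wz": 0,"gripper": -1},{"dx": 0.023,"dy": 0.218,"dz": -0.04,"wx": 0,"wy": 0,"wz": 0,"gripper": -1}]'

```text
clock: 3.8
position: [505.4, 341.9, 200.2]
ee_rot: [0.039, 0.705, -0.039, 0.707]
contact_force: [-0.3, 0.0, -0.2]
gripper_width: 85.6
```

Run:
```python
from h import *
p,q,s=st(); print(p,q.as_matrix().round(3),s["joints"],s["clock"])
d=get_image("wrist"); cv2.imwrite("pics/w2.png",d["img"][:,:,::-1])
r=models.cut_out("wrist","former_mid");print([(x["conf"],x["extent"]) for x in r])
```

```text
[505.44180948 341.85802852 200.21383997] [[ 0.002  0.111  0.994]
 [ 0.     0.994 -0.111]
 [-1.     0.001  0.002]] [ 8.60267736e-01  3.81417029e-01 -7.83954658e-02  1.35839013e-03
 -1.10951171e+00 -2.54255353e+00] 3.8
[(0.81, [242.6, 104.4, 276.4, 244.5])]
```

View pics/w2.png

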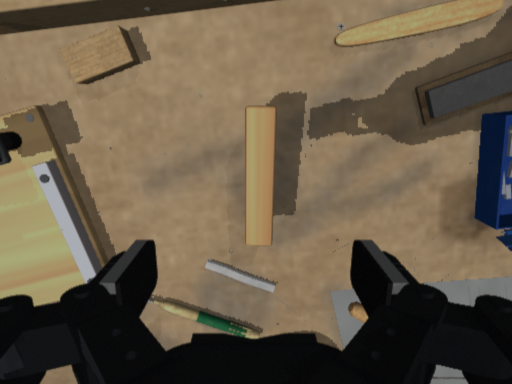

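Run:
```python
from h import *
p,q,s=st(); d=get_image("wrist")
im=cv2.resize(d["img"][95:255,200:320],None,fx=3.5,fy=3.5,interpolation=cv2.INTER_CUBIC)[:,:,::-1]; cv2.imwrite("pics/w2z.png",im)
c=np.array([wray(u,65,p,q,d) for u in [(246.5,106.5),(275.5,106.5),(272.5,245),(246,245)]]);print(c.round(1),c.mean(0))
e=(c[2]+c[3]-c[0]-c[1])/2;print(np.linalg.norm(e),e/np.linalg.norm(e),q.inv().apply(c.mean(0)-p))
print(p,s["clock"])
```

```text
[[442.9 342.3  65. ]
 [445.6 366.2  65. ]
 [570.2 351.6  65. ]
 [567.4 327.   65. ]] [506.48470627 346.77541419  65.        ]
125.44454061805484 [ 0.99288357 -0.11908912  0.        ] [ 1.35713528e+02  5.05366767e+00 -7.93936404e-02]
[505.6592978  341.58254299 200.70578624] 3.9
```

View pics/w2z.png

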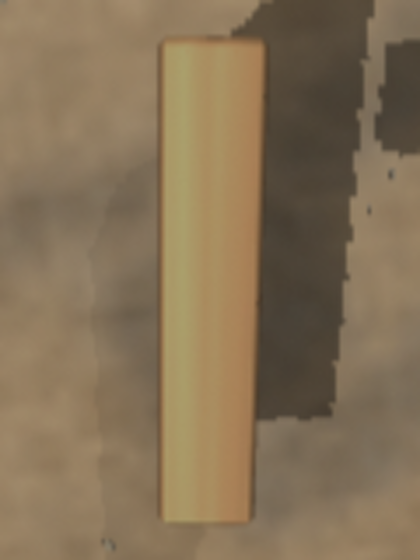

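```bash
cat > kin.py <<'E'
import numpy as np
from scipy.spatial.transform import Rotation as R
D=[([186.387,-596.539,231.312],[-1.009,0.38474,0.00792,0,-1.194,-0.2586]),
([414.7456,-266.1175,222.957],[-.2402014,.165519,-.320771,0,-1.083945,-1.4470327]),
([520.3607,118.9687,223.2277],[.52919,.23546,-.229403,.00075,-1.10471,-2.216557]),
([505.44181,341.85803,200.21384],[.860268,.381417,-.0783955,.001358,-1.1095,-2.54255])]
if __name__=="__main__":
    A=[];b=[]
    for p,j in D:
        az=np.arctan2(p[1],p[0]); r=np.hypot(p[0],p[1]); dl=r*np.sin(az-j[0]); rp=r*np.cos(az-j[0]); f=j[1]-j[2]
        print("lat",dl,"plane",rp,p[2])
        A.append([1,np.sin(j[1]),np.cos(f),np.sin(f),0]);b.append(rp)
        A.append([0,np.cos(j[1]),-np.sin(f),np.cos(f),1]);b.append(p[2])
        for base in [np.eye(3)]:
            M=R.from_euler('z',j[0])*R.from_euler('y',f)*R.from_euler('x',j[3])*R.from_euler('y',-j[4])*R.from_euler('x',j[5])
            print(M.as_matrix().round(3))
    x,res,_,sv=np.linalg.lstsq(np.array(A),np.array(b),rcond=None);print(x,res,sv,np.array(A)@x-b)
E
python3 kin.py
```

```text
lat -160.04143617183217 plane 604.140406692068 231.312
[[-0.     0.682  0.731]
 [ 0.     0.731 -0.682]
 [-1.     0.    -0.   ]]
lat -159.81003630426773 plane 466.1471750660285 222.957
[[ 0.001 -0.934  0.356]
 [-0.     0.356  0.934]
 [-1.    -0.001  0.   ]]
lat -160.0002132306452 plane 509.2433028036088 223.2277
[[ 0.001 -0.386 -0.923]
 [ 0.001 -0.923  0.386]
 [-1.    -0.001 -0.   ]]
lat -160.1621334945458 plane 588.8008381159391 200.21384
[[ 0.     0.258 -0.966]
 [ 0.002 -0.966 -0.258]
 [-1.    -0.002 -0.001]]
[  -0.83007584  566.83619531  419.29556016    6.4647988  -145.77108833] [0.07868018] [3.45890297 2.82781276 0.18665454 0.0589489  0.03391683] [ 0.02981529  0.04008774  0.12621565  0.11905023 -0.13664168  0.00519987
 -0.01938926 -0.16433784]
```

```bash
sed -i 's/^SF=.*//; s/SF=np.array(\[548.,138.,12.\])/SF=np.array([550.,140.,12.])/' h.py
cat >> h.py <<'E'
from scipy.optimize import least_squares
LO=np.array([-3.14,-1.21,-1.07,-3.16,-2.99,-3.1]);HI=np.array([3.14,2.06,1.41,2.05,-.16,3.1])
def fk(j,Lt=300,s4=-1):
    f=j[1]-j[2]
    F=R.from_euler('z',j[0])*R.from_euler('y',f)
    Q=F*R.from_euler('x',s4*j[3])*R.from_euler('y',-j[4])*R.from_euler('x',-j[5]-np.pi/2)
    c,s=np.cos(j[0]),np.sin(j[0])
    rp=-.83+566.8*np.sin(j[1])+419.3*np.cos(f)+6.46*np.sin(f); z=566.8*np.cos(j[1])-419.3*np.sin(f)+6.46*np.cos(f)-145.77+Lt
    w=np.array([c*rp+s*160,s*rp-c*160,z]); return w+Q.apply([Lt,0,0]),Q
def ik(p,Q,j0,Lt=300,s4=-1):
    def f(j):
        a,b=fk(j,Lt,s4); return np.r_[(a-p)/100,(b.inv()*Q).as_rotvec()]
    best=None
    for k in range(6):
        g=np.array(j0,float)+ (0 if k==0 else np.random.default_rng(k).normal(0,.7,6)); g=np.clip(g,LO+.01,HI-.01)
        r=least_squares(f,g,bounds=(LO,HI))
        if best is None or r.cost<best.cost-1e-9: best=r
    return best.x,np.sqrt(2*best.cost)
def place(e,r,X0=86.75,sg=1,up=0):
    e=np.radians(e); Z=np.array([0,0,1.]); u=-JX*np.cos(e)+Z*np.sin(e); n=JX*np.sin(e)+Z*np.cos(e)
    return SF+X0*JX+r*u+13*n+up*Z, orient(-u,sg*n)
E
python3 - <<'E'
from h import *
p,q,s=st(); j=np.array(s["joints"]); a,b=fk(j); print(a-p,(b.inv()*q).as_rotvec())
for Lt in(250,320):
  for sg in(1,-1):
    for e in (27,60,90):
      for up in (0,80):
        t,Q=place(e,47,sg=sg,up=up); x,c=ik(t,Q,j,Lt); print(Lt,sg,e,up,t.round(0),x.round(2),round(c,4))
E
```

```text
[ 0.42429781  0.18201788 -0.18221008] [-9.02056208e-17 -1.22731686e-16 -1.94289029e-16]
250 1 27 0 [558.  90.  45.] [ 0.36  0.42 -0.65 -1.48 -0.16 -3.1 ] 1.3983
250 1 27 80 [558.  90. 125.] [ 0.35  0.28 -0.65 -1.37 -0.16 -3.1 ] 1.4475
250 1 60 0 [562.  66.  59.] [ 0.32  0.4  -0.67 -1.63 -0.16 -3.1 ] 0.9045
250 1 60 80 [562.  66. 139.] [ 0.32  0.25 -0.66 -1.58 -0.16 -3.1 ] 0.997
250 1 90 0 [566.  42.  59.] [ 0.29  0.4  -0.67 -1.73 -0.16 -3.1 ] 0.5612
250 1 90 80 [566.  42. 139.] [ 0.29  0.26 -0.67 -1.73 -0.16 -3.1 ] 0.6973
250 -1 27 0 [558.  90.  45.] [ 0.8   0.74 -0.34  0.81 -1.43 -2.74] 0.0
250 -1 27 80 [558.  90. 125.] [ 0.8   0.61 -0.3   0.8  -1.53 -2.63] 0.0
250 -1 60 0 [562.  66.  59.] [ 0.62  0.52 -0.36  0.56 -1.01 -2.41] 0.0
250 -1 60 80 [562.  66. 139.] [ 0.62  0.42 -0.29  0.51 -1.17 -2.31] 0.0
250 -1 90 0 [566.  42.  59.] [ 0.36  0.47 -0.35 -0.   -0.75 -1.77] 0.0
250 -1 90 80 [566.  42. 139.] [ 0.36  0.37 -0.27 -0.   -0.93 -1.77] 0.0
320 1 27 0 [558.  90.  45.] [ 0.34  0.41 -0.7  -1.49 -0.16 -3.1 ] 1.3786
320 1 27 80 [558.  90. 125.] [ 0.33  0.25 -0.72 -1.39 -0.16 -3.1 ] 1.4233
320 1 60 0 [562.  66.  59.] [ 0.3   0.38 -0.72 -1.62 -0.16 -3.1 ] 0.8753
320 1 60 80 [562.  66. 139.] [ 0.3   0.23 -0.73 -1.58 -0.16 -3.1 ] 0.9607
320 1 90 0 [566.  42.  59.] [ 0.27  0.38 -0.72 -1.71 -0.16 -3.1 ] 0.5236
320 1 90 80 [566.  42. 139.] [ 0.27  0.23 -0.74 -1.71 -0.16 -3.1 ] 0.6536
320 -1 27 0 [558.  90.  45.] [ 0.88  0.82 -0.27  0.74 -1.44 -2.79] 0.0
320 -1 27 80 [558.  90. 125.] [ 0.88  0.7  -0.25  0.73 -1.54 -2.69] 0.0
320 -1 60 0 [562.  66.  59.] [ 0.68  0.54 -0.35  0.54 -1.02 -2.45] 0.0
320 -1 60 80 [562.  66. 139.] [ 0.68  0.44 -0.28  0.49 -1.18 -2.35] 0.0
320 -1 90 0 [566.  42.  59.] [ 0.36  0.47 -0.35 -0.   -0.75 -1.77] 0.0
320 -1 90 80 [566.  42. 139.] [ 0.36  0.37 -0.27 -0.   -0.93 -1.77] 0.0
```

arm_command --rows '[{"dx": 0.02,"dy": 0.005,"dz": 0.0005,"wx": 0,"wy": 0,"wz": 0,"gripper": -1},{"dx": 0.05,"dy": 0.005,"dz": 0.0005,"wx": 0,"wy": 0,"wz": 0,"gripper": -1},{"dx": 0.08,"dy": 0.005,"dz": 0.0005,"wx": 0,"wy": 0,"wz": 0,"gripper": -1},{"dx": 0.11,"dy": 0.005,"dz": 0.0005,"wx": 0,"wy": 0,"wz": 0,"gripper": -1},{"dx": 0.135,"dy": 0.005,"dz": 0.0005,"wx": 0,"wy": 0,"wz": 0,"gripper": -1},{"dx": 0.15,"dy": 0.005,"dz": 0.0005,"wx": 0,"wy": 0,"wz": 0,"gripper": -1},{"dx": 0.154,"dy": 0.005,"dz": 0.0005,"wx": 0,"wy": 0,"wz": 0,"gripper": -1},{"dx": 0.154,"dy": 0.005,"dz": 0.0005,"wx": 0,"wy": 0,"wz": 0,"gripper": -1}]'

```text
clock: 4.75
position: [507.5, 346.1, 46.9]
ee_rot: [0.04, 0.705, -0.039, 0.707]
contact_force: [0.8, -0.0, 0.7]
gripper_width: 85.5
```

Run:
```python
from h import *
p,q,s=st(); print(p,q.as_matrix().round(3),s["contact_force"],s["clock"])
d=get_image("wrist"); cv2.imwrite("pics/w3.png",d["img"][:,:,::-1])
print(q.inv().apply([506.45-p[0],346.6-p[1],47-p[2]]))
```

```text
[507.50546309 346.1245628   46.91834172] [[ 0.003  0.112  0.994]
 [ 0.001  0.994 -0.112]
 [-1.     0.001  0.002]] [ 0.75527996 -0.00784043  0.67235478] 4.75
[-0.08392103  0.35394059 -1.10199558]
```

View pics/w3.png

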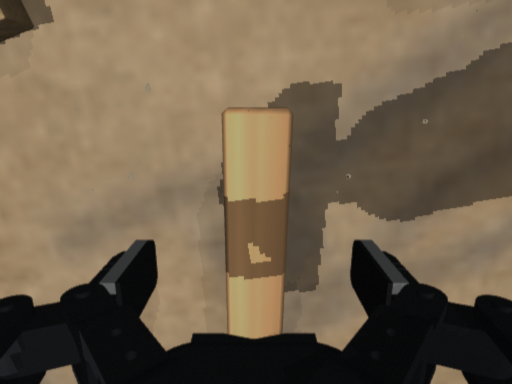

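arm_command --rows '[{"dx": 0,"dy": 0.0003,"dz": -0.001,"wx": 0,"wy": 0,"wz": 0,"gripper": -0.4},{"dx": 0,"dy": 0.0003,"dz": -0.001,"wx": 0,"wy": 0,"wz": 0,"gripper": 0.1},{"dx": 0,"dy": 0.0003,"dz": -0.001,"wx": 0,"wy": 0,"wz": 0,"gripper": 0.2},{"dx": 0,"dy": 0.0003,"dz": -0.001,"wx": 0,"wy": 0,"wz": 0,"gripper": 0.3},{"dx": 0,"dy": 0.0003,"dz": -0.001,"wx": 0,"wy": 0,"wz": 0,"gripper": 0.35},{"dx": 0,"dy": 0.0003,"dz": -0.001,"wx": 0,"wy": 0,"wz": 0,"gripper": 0.4},{"dx": 0,"dy": 0.0003,"dz": -0.001,"wx": 0,"wy": 0,"wz": 0,"gripper": 0.6},{"dx": 0,"dy": 0.0003,"dz": -0.001,"wx": 0,"wy": 0,"wz": 0,"gripper": 1}]'

```text
clock: 5.6
position: [507.1, 347.3, 48.2]
ee_rot: [0.041, 0.704, -0.039, 0.708]
contact_force: [-0.2, 0.1, 2.4]
gripper_width: 24.4
```

arm_command --rows '[{"dx": 0,"dy": 0,"dz": 0,"wx": 0,"wy": 0,"wz": 0,"gripper": 1},{"dx": 0,"dy": 0,"dz": 0,"wx": 0,"wy": 0,"wz": 0,"gripper": 1},{"dx": 0,"dy": 0,"dz": 0,"wx": 0,"wy": 0,"wz": 0,"gripper": 1},{"dx": -0.003,"dy": 0,"dz": 0,"wx": 0,"wy": 0,"wz": 0,"gripper": 1},{"dx": -0.01,"dy": 0,"dz": 0,"wx": 0,"wy": 0,"wz": 0,"gripper": 1},{"dx": -0.025,"dy": 0,"dz": 0,"wx": 0,"wy": 0,"wz": 0,"gripper": 1},{"dx": -0.045,"dy": 0,"dz": 0,"wx": 0,"wy": 0,"wz": 0,"gripper": 1},{"dx": -0.055,"dy": 0,"dz": 0,"wx": 0,"wy": 0,"wz": 0,"gripper": 1}]'

```text
clock: 6.4
position: [507.4, 347.7, 104.9]
ee_rot: [0.041, 0.704, -0.038, 0.708]
contact_force: [1.0, 1.3, -1.7]
gripper_width: 24.9
```

Run:
```python
from h import *
p,q,s=st(); print(p,s["contact_force"],s["gripper_width"],s["clock"])
d=get_image("wrist"); cv2.imwrite("pics/w4.png",d["img"][:,:,::-1])
d=get_image("side"); cv2.imwrite("pics/s4.png",cv2.resize(d["img"][120:310,140:390],None,fx=3,fy=3)[:,:,::-1])
```

```text
[507.42628431 347.65320032 104.90282389] [ 1.0031681   1.30457313 -1.66429568] 24.927558694422096 6.4
```

View pics/w4.png

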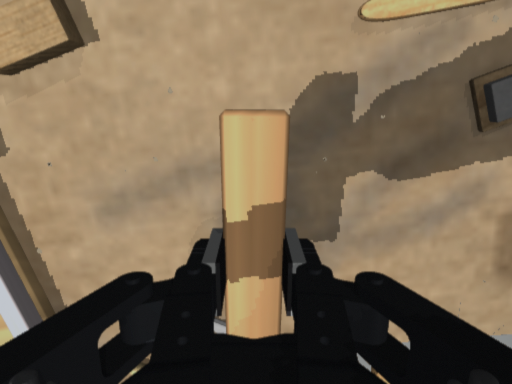

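View pics/s4.png

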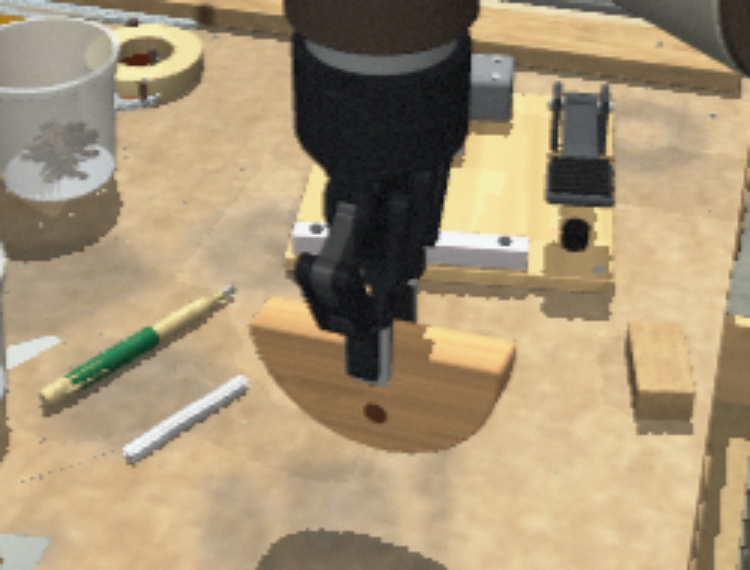

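Run:
```python
from h import *
for up in(60,):
    for e in(90,60,27):print(e,rel(*place(e,47,sg=-1,up=up)), place(e,47,sg=-1,up=up)[0])
```

```text
90 (array([-0.0153, -0.2978,  0.0923]), array([-15.62,   0.4 ,  -0.3 ])) [565.9618437   41.53537668 119.        ]
60 (array([-0.0154, -0.2735,  0.0855]), array([-15.37,  -3.7 , -30.11])) [561.92270999  66.45178273 119.20319398]
27 (array([-0.001 , -0.2508,  0.0791]), array([-14.24,  -8.23, -62.89])) [558.12486965  89.87971032 104.9206383 ]
```

arm_command --rows '[{"dx": -0.012,"dy": -0.02,"dz": 0.006,"wx": -1.5,"wy": -0.4,"wz": -3,"gripper": 1},{"dx": -0.02,"dy": -0.058,"dz": 0.018,"wx": -3.3,"wy": -0.8,"wz": -6.5,"gripper": 1},{"dx": -0.02,"dy": -0.1,"dz": 0.031,"wx": -5.6,"wy": -1.4,"wz": -11,"gripper": 1},{"dx": -0.02,"dy": -0.142,"dz": 0.044,"wx": -8,"wy": -1.9,"wz": -15.6,"gripper": 1},{"dx": -0.02,"dy": -0.184,"dz": 0.057,"wx": -10.4,"wy": -2.5,"wz": -20.3,"gripper": 1},{"dx": -0.018,"dy": -0.226,"dz": 0.07,"wx": -12.7,"wy": -3.1,"wz": -24.9,"gripper": 1},{"dx": -0.016,"dy": -0.258,"dz": 0.08,"wx": -14.5,"wy": -3.5,"wz": -28.4,"gripper": 1},{"dx": -0.0155,"dy": -0.2735,"dz": 0.0855,"wx": -15.4,"wy": -3.7,"wz": -30.1,"gripper": 1}]'

```text
clock: 7.3
position: [560.4, 63.7, 117.4]
ee_rot: [-0.239, 0.667, -0.128, 0.694]
contact_force: [0.3, 0.3, -1.8]
gripper_width: 24.3
```

Run:
```python
from h import *
p,q,s=st(); print(p,s["joints"].round(3) if hasattr(s["joints"],'round') else s["joints"],s["contact_force"],s["gripper_width"],s["clock"])
for Lt in(200,250,300,350):
    for s4 in(1,-1):
        a,b=fk(s["joints"],Lt,s4); print(Lt,s4,(a-p).round(1),np.degrees((b.inv()*q).as_rotvec()).round(2))
for e,u in((60,60),(45,60),(27,50),(27,0)):print(e,u,rel(*place(e,47,sg=-1,up=u)))
```

```text
[560.35791749  63.66713403 117.35399268] [ 0.607  0.453 -0.504  0.587 -0.952 -2.444] [ 0.34001632  0.26527035 -1.82656273] 24.337187371934384 7.3
200 1 [-151.3  135.5  -65.4] [-38.98 -42.   -35.19]
200 -1 [-48.3 -12.7 -65.4] [ 0. -0.  0.]
250 1 [-173.2  147.8  -58.6] [-38.98 -42.   -35.19]
250 -1 [-44.5 -37.5 -58.6] [ 0. -0.  0.]
300 1 [-195.1  160.   -51.8] [-38.98 -42.   -35.19]
300 -1 [-40.7 -62.3 -51.8] [ 0. -0.  0.]
350 1 [-217.1  172.2  -45.1] [-38.98 -42.   -35.19]
350 -1 [-36.9 -87.2 -45.1] [ 0. -0.  0.]
60 60 (array([-0.0029,  0.0012,  0.002 ]), array([ 0.11, -0.25,  0.15]))
45 60 (array([-0.0047,  0.0138,  0.002 ]), array([  0.15,  -0.23, -14.85]))
27 50 (array([0.0062, 0.0339, 0.0021]), array([  0.18,  -0.21, -32.85]))
27 0 (array([0.0494, 0.0591, 0.0023]), array([  0.18,  -0.21, -32.85]))
```

arm_command --rows '[{"dx": -0.003,"dy": 0.003,"dz": 0.002,"wx": 0,"wy": 0,"wz": -4,"gripper": 1},{"dx": -0.004,"dy": 0.007,"dz": 0.002,"wx": 0.1,"wy": -0.1,"wz": -9,"gripper": 1},{"dx": -0.004,"dy": 0.013,"dz": 0.002,"wx": 0.1,"wy": -0.2,"wz": -14,"gripper": 1},{"dx": -0.002,"dy": 0.018,"dz": 0.002,"wx": 0.2,"wy": -0.2,"wz": -19,"gripper": 1},{"dx": 0.0,"dy": 0.024,"dz": 0.002,"wx": 0.2,"wy": -0.2,"wz": -24,"gripper": 1},{"dx": 0.003,"dy": 0.03,"dz": 0.002,"wx": 0.2,"wy": -0.2,"wz": -29,"gripper": 1},{"dx": 0.006,"dy": 0.034,"dz": 0.002,"wx": 0.2,"wy": -0.2,"wz": -32.8,"gripper": 1},{"dx": 0.006,"dy": 0.034,"dz": 0.002,"wx": 0.2,"wy": -0.2,"wz": -32.8,"gripper": 1}]'

```text
clock: 8.1
position: [557.3, 90.4, 91.9]
ee_rot: [-0.418, 0.572, -0.319, 0.629]
contact_force: [-0.7, -0.3, -1.7]
gripper_width: 24.2
```

Run:
```python
from h import *
p,q,s=st(); print(p,s["joints"],s["contact_force"],s["gripper_width"],s["clock"])
for e,u in((27,50),(27,0)):print(e,u,rel(*place(e,47,sg=-1,up=u)))
d=get_image("side"); cv2.imwrite("pics/s5.png",cv2.resize(d["img"][60:260,180:430],None,fx=3,fy=3)[:,:,::-1])
d=get_image("wrist"); cv2.imwrite("pics/w5.png",d["img"][:,:,::-1])
```

```text
[557.30581111  90.44823669  91.85541677] [ 0.76706495  0.70917587 -0.54278361  0.86377917 -1.29624382 -2.86517607] [-0.73338961 -0.27425566 -1.71196   ] 24.216056118397848 8.1
27 50 (array([-0.0008, -0.003 ,  0.0007]), array([ 0.3 , -0.06,  0.04]))
27 0 (array([0.0219, 0.0415, 0.001 ]), array([ 0.3 , -0.06,  0.04]))
```

View pics/s5.png

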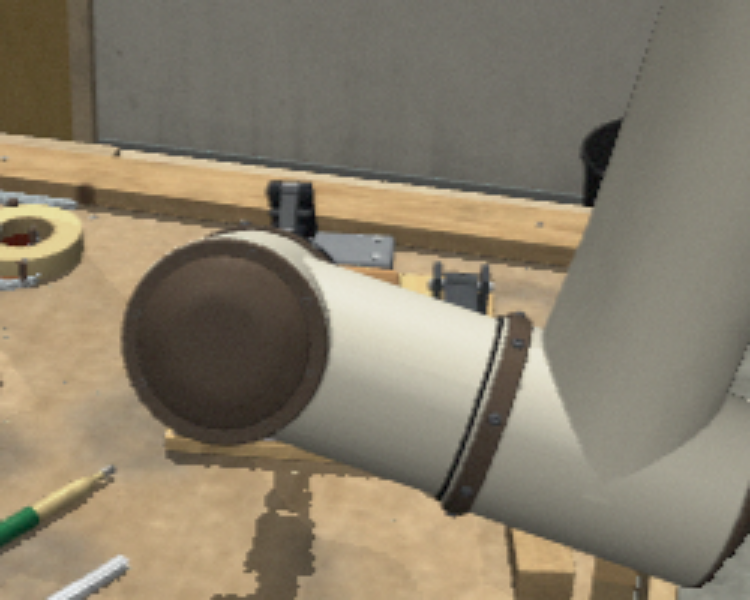

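View pics/w5.png

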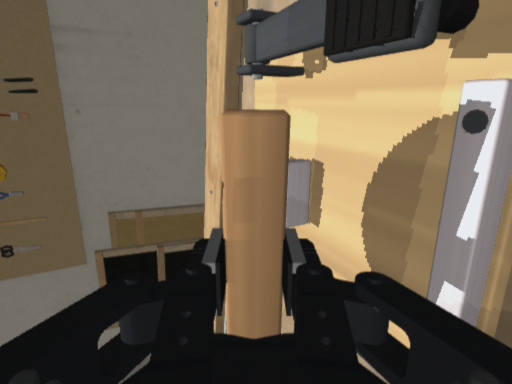

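```bash
cat > fit.py <<'E'
from h import *
from kin import D
D=D+[([560.35792,63.66713,117.354],[0.607,0.453,-0.504,0.587,-0.952,-2.444]),([557.3058,90.44824,91.8554],[.767065,.7091759,-.5427836,.86377917,-1.29624382,-2.86517607]),([186.4008,-596.5514,231.2951],[-1.00938973,.384742,.00792,0,-1.193988,-.258624])]
def chain(j,x):
    h,L1,L2,a2,d0,d4,Lt=x
    f=j[1]-j[2]; B=R.from_euler('z',j[0]);F=B*R.from_euler('y',f); G=F*R.from_euler('x',-j[3]); Q=G*R.from_euler('y',-j[4])
    e=B.apply([L1*np.sin(j[1]),d0,h+L1*np.cos(j[1])]); w=e+F.apply([L2,0,a2]); w2=w+G.apply([0,d4,0]); t=w2+Q.apply([Lt,0,0])
    return e,w,w2,t
if __name__=="__main__":
    f=lambda x:np.concatenate([chain(j,x)[3]-p for p,j in D])
    r=least_squares(f,[160,566,420,0,-80,-80,250]);print(r.x.round(1),np.abs(r.fun).max(),r.fun.reshape(-1,3).round(1))
    np.save("kx.npy",r.x)
    e,w,w2,t=chain(D[5][1],r.x);print("elbow",e.round(0),"wrist",w.round(0),w2.round(0),t.round(0))
E
python3 fit.py
```

```text
[ 1.605e+02  5.652e+02  4.218e+02 -4.000e-01 -2.000e-01 -1.597e+02
  2.975e+02] 0.19959199759014723 [[ 0.2  0.  -0. ]
 [-0.1 -0.   0. ]
 [-0.  -0.1  0. ]
 [ 0.  -0.1  0. ]
 [ 0.2  0.1 -0.1]
 [-0.1 -0.1  0. ]
 [-0.  -0.  -0. ]]
elbow [265. 255. 589.] wrist [360. 347. 189.] [515. 352. 227.] [557.  90.  92.]
```

```bash
cat >> h.py <<'E'
def chain(j,x=np.load("kx.npy")):
    h,L1,L2,a2,d0,d4,Lt=x
    f=j[1]-j[2]; B=R.from_euler('z',j[0]);F=B*R.from_euler('y',f); G=F*R.from_euler('x',-j[3]); Q=G*R.from_euler('y',-j[4])
    e=B.apply([L1*np.sin(j[1]),d0,h+L1*np.cos(j[1])]); w=e+F.apply([L2,0,a2]); w2=w+G.apply([0,d4,0]); t=w2+Q.apply([Lt,0,0])
    return e,w,w2,t
def fk(j,Lt=None,s4=None):
    Q=R.from_euler('z',j[0])*R.from_euler('y',j[1]-j[2])*R.from_euler('x',-j[3])*R.from_euler('y',-j[4])*R.from_euler('x',-j[5]-np.pi/2)
    return chain(j)[3],Q
E
python3 - <<'E'
from h import *
p,q,s=st(); j=np.array(s["joints"])
for e,r,u in((27,47,0),(27,97,0),(27,147,20),(27,147,80)):
    t,Q=place(e,r,sg=-1,up=u); x,c=ik(t,Q,j); print(e,r,u,x.round(2),round(c,4),[v.round(0) for v in chain(x)[1:3]])
E
```

```text
27 47 0 [ 0.76  0.78 -0.56  0.89 -1.24 -2.94] 0.0 [array([359., 341., 151.]), array([516., 352., 180.])]
27 97 0 [ 0.83  0.77 -0.48  0.8  -1.31 -2.88] 0.0 [array([353., 389., 166.]), array([509., 396., 203.])]
27 147 20 [ 0.9   0.73 -0.39  0.73 -1.42 -2.81] 0.0 [array([349., 438., 200.]), array([501., 440., 245.])]
27 147 80 [ 0.9   0.66 -0.36  0.72 -1.5  -2.74] 0.0 [array([352., 444., 250.]), array([501., 440., 305.])]
```

arm_command --rows '[{"dx": 0.001,"dy": 0.003,"dz": 0.001,"wx": 0.1,"wy": 0,"wz": 0,"gripper": 1},{"dx": 0.004,"dy": 0.008,"dz": 0.001,"wx": 0.2,"wy": 0,"wz": 0,"gripper": 1},{"dx": 0.007,"dy": 0.014,"dz": 0.001,"wx": 0.3,"wy": 0,"wz": 0,"gripper": 1},{"dx": 0.01,"dy": 0.02,"dz": 0.001,"wx": 0.3,"wy": 0,"wz": 0,"gripper": 1},{"dx": 0.013,"dy": 0.026,"dz": 0.001,"wx": 0.3,"wy": 0,"wz": 0,"gripper": 1},{"dx": 0.016,"dy": 0.032,"dz": 0.001,"wx": 0.3,"wy": 0,"wz": 0,"gripper": 1},{"dx": 0.018,"dy": 0.037,"dz": 0.001,"wx": 0.3,"wy": 0,"wz": 0,"gripper": 1},{"dx": 0.0185,"dy": 0.038,"dz": 0.001,"wx": 0.3,"wy": 0,"wz": 0,"gripper": 1}]'

```text
clock: 9.0
position: [558.4, 90.9, 51.1]
ee_rot: [-0.415, 0.572, -0.321, 0.631]
contact_force: [0.6, -0.6, -2.2]
gripper_width: 24.5
```

Run:
```python
from h import *
p,q,s=st(); print(p,s["joints"],s["contact_force"],s["gripper_width"],s["clock"])
for e,u in((27,0),):print(e,u,rel(*place(e,48,sg=-1,up=u)))
d=get_image("top"); cv2.imwrite("pics/t6.png",cv2.resize(d["img"][100:290,180:400],None,fx=3.2,fy=3.2)[:,:,::-1])
d=get_image("wrist"); cv2.imwrite("pics/w6.png",d["img"][:,:,::-1])
```

```text
[558.41686614  90.86701737  51.10986608] [ 0.76166565  0.7719173  -0.55187372  0.88476139 -1.24715378 -2.92986596] [ 0.61023745 -0.56856673 -2.19236623] 24.45962963132656 9.0
27 0 (array([ 0.0026,  0.0051, -0.0005]), array([-0.18, -0.08, -0.08]))
```

View pics/t6.png

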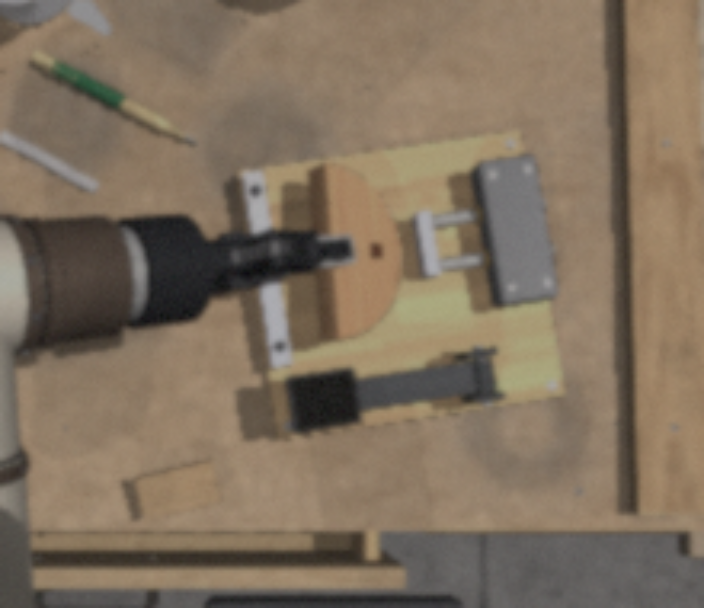

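View pics/w6.png

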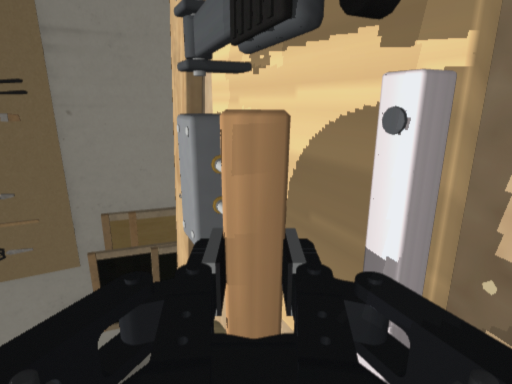

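arm_command --rows '[{"dx": 0.0,"dy": 0.001,"dz": 0,"wx": 0,"wy": 0,"wz": 0,"gripper": 1},{"dx": 0.0,"dy": 0.002,"dz": -0.0005,"wx": -0.1,"wy": 0,"wz": 0,"gripper": 1},{"dx": 0.0,"dy": 0.003,"dz": -0.0005,"wx": -0.2,"wy": 0,"wz": 0,"gripper": 1},{"dx": 0.0,"dy": 0.004,"dz": -0.0005,"wx": -0.2,"wy": 0,"wz": 0,"gripper": 1},{"dx": 0.0005,"dy": 0.0045,"dz": -0.0005,"wx": -0.2,"wy": 0,"wz": 0,"gripper": 1},{"dx": 0.001,"dy": 0.005,"dz": -0.0005,"wx": -0.2,"wy": 0,"wz": 0,"gripper": 1},{"dx": 0.001,"dy": 0.0055,"dz": -0.0005,"wx": -0.2,"wy": 0,"wz": 0,"gripper": 1},{"dx": 0.001,"dy": 0.0055,"dz": -0.0005,"wx": -0.2,"wy": 0,"wz": 0,"gripper": 1}]'

```text
clock: 9.9
position: [557.8, 92.5, 46.2]
ee_rot: [-0.416, 0.572, -0.32, 0.631]
contact_force: [-0.6, 0.7, -1.0]
gripper_width: 24.5
```

Run:
```python
from h import *
p,q,s=st(); print(p,s["joints"],s["contact_force"],s["wrist_torque"],s["gripper_width"],s["clock"])
for e,u in((27,0),):print(e,u,rel(*place(e,48,sg=-1,X0=84.75,up=u)))
```

```text
[557.82647712  92.45841057  46.22250347] [ 0.76425679  0.77988452 -0.55143088  0.88453997 -1.24258908 -2.93353522] [-0.55136594  0.65770936 -0.98855861] [2.35704971 0.34074174 0.03897442] 24.490678586438165 9.9
27 0 (array([ 0.0001,  0.0009, -0.0001]), array([-0.01, -0.07, -0.09]))
```

arm_command --rows '[{"dx": 0.0003,"dy": 0.0005,"dz": 0,"wx": 0,"wy": 0,"wz": 0,"gripper": 1},{"dx": 0.0005,"dy": 0.001,"dz": 0,"wx": 0,"wy": 0,"wz": 0,"gripper": 1},{"dx": 0.0005,"dy": 0.001,"dz": 0,"wx": 0,"wy": 0,"wz": 0,"gripper": 1},{"dx": 0.0005,"dy": 0.001,"dz": 0,"wx": 0,"wy": 0,"wz": 0,"gripper": 0.4},{"dx": 0.0005,"dy": 0.001,"dz": 0,"wx": 0,"wy": 0,"wz": 0,"gripper": 0.35},{"dx": 0.0005,"dy": 0.001,"dz": 0,"wx": 0,"wy": 0,"wz": 0,"gripper": 0.3},{"dx": 0.0005,"dy": 0.001,"dz": 0,"wx": 0,"wy": 0,"wz": 0,"gripper": 0.28},{"dx": 0.0005,"dy": 0.001,"dz": 0,"wx": 0,"wy": 0,"wz": 0,"gripper": 0.28}]'

```text
clock: 10.7
position: [557.8, 92.5, 45.3]
ee_rot: [-0.416, 0.572, -0.32, 0.631]
contact_force: [0.4, -0.2, -1.0]
gripper_width: 30.5
```

Run:
```python
from h import *
p,q,s=st(); print(p,s["joints"],s["contact_force"],s["wrist_torque"],s["gripper_width"],s["clock"])
d=get_image("top"); cv2.imwrite("pics/t7.png",cv2.resize(d["img"][100:290,180:400],None,fx=3.2,fy=3.2)[:,:,::-1])
d=get_image("wrist"); cv2.imwrite("pics/w7.png",d["img"][:,:,::-1])
```

```text
[557.84988902  92.46192785  45.26921352] [ 0.76415383  0.78147555 -0.55161495  0.88521465 -1.24162941 -2.93510489] [ 0.37244194 -0.16468348 -0.9974565 ] [ 1.98981728  0.26134443 -0.04716076] 30.536671509506775 10.7
```

View pics/t7.png

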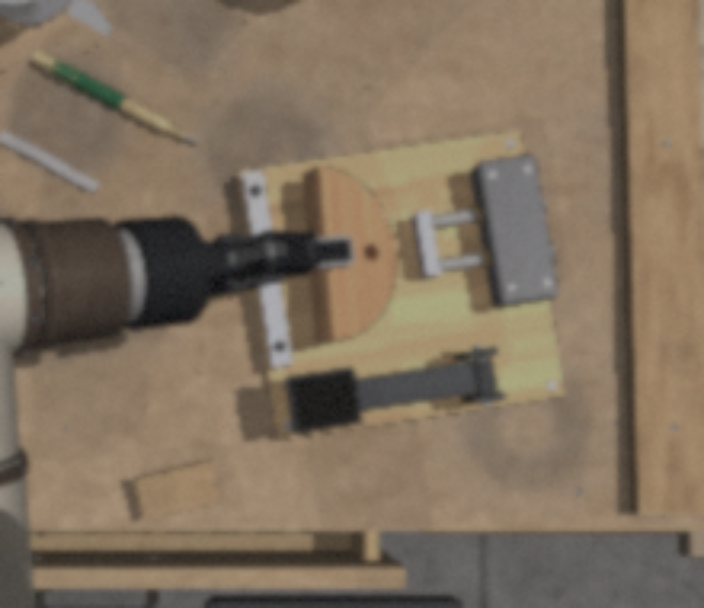

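View pics/w7.png

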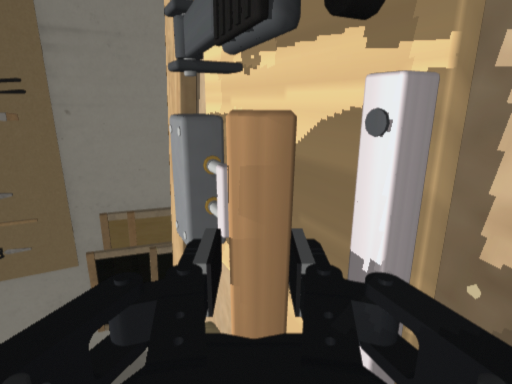

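arm_command --rows '[{"dx": -0.05,"dy": 0,"dz": 0,"wx": 0,"wy": 0,"wz": 0,"gripper": 0.28},{"dx": -0.08,"dy": 0,"dz": 0,"wx": 0,"wy": 0,"wz": 0,"gripper": 0.28},{"dx": -0.08,"dy": 0,"dz": 0,"wx": 0,"wy": 0,"wz": 0,"gripper": 0.28},{"dx": -0.08,"dy": 0,"dz": 0,"wx": 0,"wy": 0,"wz": 0,"gripper": 0.28},{"dx": -0.09,"dy": -0.02,"dz": 0,"wx": 0,"wy": 0,"wz": 0,"gripper": 0.28},{"dx": -0.1,"dy": -0.04,"dz": 0,"wx": 0,"wy": 0,"wz": 0,"gripper": 0.28},{"dx": -0.11,"dy": -0.06,"dz": 0,"wx": 0,"wy": 0,"wz": 0,"gripper": 0.28},{"dx": -0.12,"dy": -0.08,"dz": 0,"wx": 0,"wy": 0,"wz": 0,"gripper": 0.28}]'

```text
clock: 11.6
position: [546.2, 160.2, 171.5]
ee_rot: [-0.416, 0.573, -0.321, 0.629]
contact_force: [-0.5, 0.8, -1.0]
gripper_width: 30.7
```

Run:
```python
from h import *
p,q,s=st(); print(p,s["joints"],s["contact_force"],s["gripper_width"],s["clock"])
d=get_image("top"); cv2.imwrite("pics/t8.png",cv2.resize(d["img"][100:290,180:400],None,fx=3.2,fy=3.2)[:,:,::-1])
d=get_image("wrist"); cv2.imwrite("pics/w8.png",d["img"][:,:,::-1])
```

```text
[546.19919993 160.16080521 171.46279664] [ 0.87729936  0.64223766 -0.38826307  0.73697927 -1.48436666 -2.74054566] [-0.51443164  0.81026187 -0.96845287] 30.665278391890716 11.6
```

View pics/t8.png

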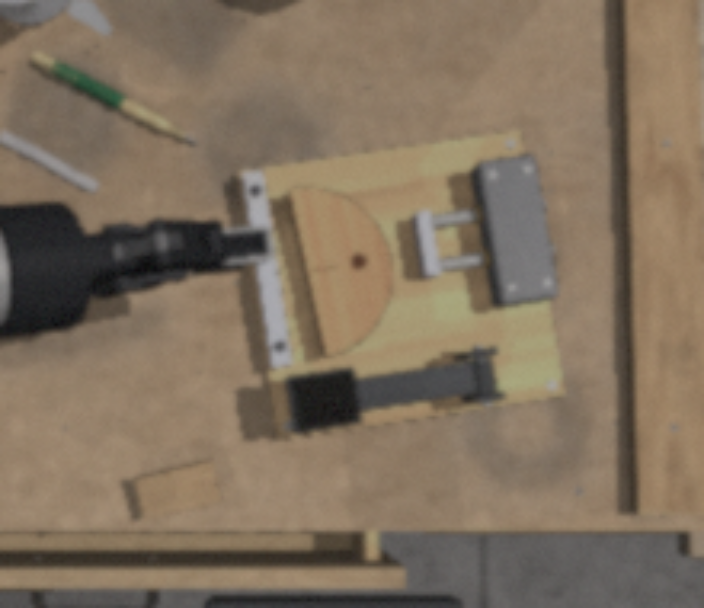

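View pics/w8.png

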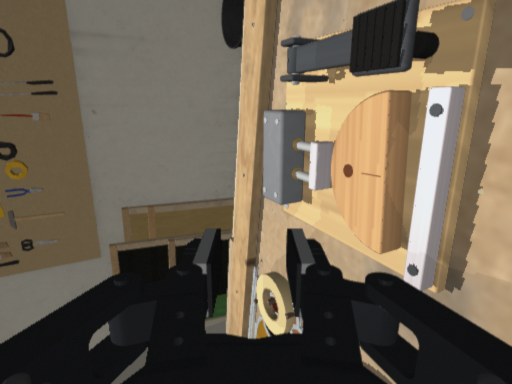

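Run:
```python
from h import *
p,q,s=st(); t=[558.7,86.7,190]; Q=orient([0,0,-1],-JX); print(rel(t,Q)); print(ik(t,Q,s["joints"]))
```

```text
(array([ 0.0594, -0.0493, -0.0002]), array([-2.100e-01,  6.000e-02,  6.284e+01]))
(array([ 4.40600629e-01,  3.17471386e-01, -2.02562217e-01, -1.26479464e-13,
       -1.05076272e+00, -1.85068758e+00]), np.float64(1.7066979145128455e-12))
```

arm_command --rows '[{"dx": 0.004,"dy": -0.01,"dz": 0,"wx": 0,"wy": 0,"wz": 8,"gripper": 0.28},{"dx": 0.012,"dy": -0.016,"dz": 0,"wx": 0,"wy": 0,"wz": 16,"gripper": 0.28},{"dx": 0.02,"dy": -0.023,"dz": 0,"wx": 0,"wy": 0,"wz": 24,"gripper": 0.28},{"dx": 0.028,"dy": -0.029,"dz": 0,"wx": 0,"wy": 0,"wz": 32,"gripper": 0.1},{"dx": 0.036,"dy": -0.035,"dz": 0,"wx": 0,"wy": 0,"wz": 40,"gripper": 0},{"dx": 0.044,"dy": -0.041,"dz": 0,"wx": 0,"wy": 0,"wz": 48,"gripper": -0.2},{"dx": 0.052,"dy": -0.046,"dz": 0,"wx": -0.1,"wy": 0,"wz": 56,"gripper": -0.4},{"dx": 0.0594,"dy": -0.0493,"dz": 0,"wx": -0.2,"wy": 0,"wz": 62.8,"gripper": -0.6}]'

```text
clock: 12.5
position: [558.2, 85.3, 189.9]
ee_rot: [-0.055, 0.705, 0.058, 0.705]
contact_force: [0.6, -0.7, 0.2]
gripper_width: 67.9
```

arm_command --rows '[{"dx": 0,"dy": 0,"dz": 0,"wx": 0,"wy": 0,"wz": 0,"gripper": -0.72},{"dx": 0,"dy": 0,"dz": 0,"wx": 0,"wy": 0,"wz": 0,"gripper": -0.72},{"dx": 0,"dy": 0,"dz": 0,"wx": 0,"wy": 0,"wz": 0,"gripper": -0.72},{"dx": 0,"dy": 0,"dz": 0,"wx": 0,"wy": 0,"wz": 0,"gripper": -0.72},{"dx": 0,"dy": 0,"dz": 0,"wx": 0,"wy": 0,"wz": 0,"gripper": -0.72},{"dx": 0,"dy": 0,"dz": 0,"wx": 0,"wy": 0,"wz": 0,"gripper": -0.72},{"dx": 0,"dy": 0,"dz": 0,"wx": 0,"wy": 0,"wz": 0,"gripper": -0.72},{"dx": 0,"dy": 0,"dz": 0,"wx": 0,"wy": 0,"wz": 0,"gripper": -0.72}]'

```text
clock: 13.3
position: [558.1, 85.6, 189.8]
ee_rot: [-0.055, 0.705, 0.058, 0.705]
contact_force: [0.8, -0.1, -0.6]
gripper_width: 73.6
```

Run:
```python
from h import *
p,q,s=st(); print(p,s["contact_force"],s["gripper_width"],s["clock"]);print(rel([558.7,86.7,190],orient([0,0,-1],-JX)))
d=get_image("wrist"); cv2.imwrite("pics/w9.png",cv2.resize(d["img"][20:300,90:450],None,fx=2.2,fy=2.2,interpolation=cv2.INTER_CUBIC)[:,:,::-1])
np.savez("pics/w9.npz",p=p,q=q.as_quat(),img=d["img"],K=d["K"],T_tool_cam=d["T_tool_cam"])
```

```text
[558.14512289  85.61390309 189.80498235] [ 0.80448869 -0.08105    -0.56149429] 73.57823048332224 13.3
(array([-0.0002,  0.001 ,  0.0007]), array([-0.04,  0.05, -0.24]))
```

View pics/w9.png

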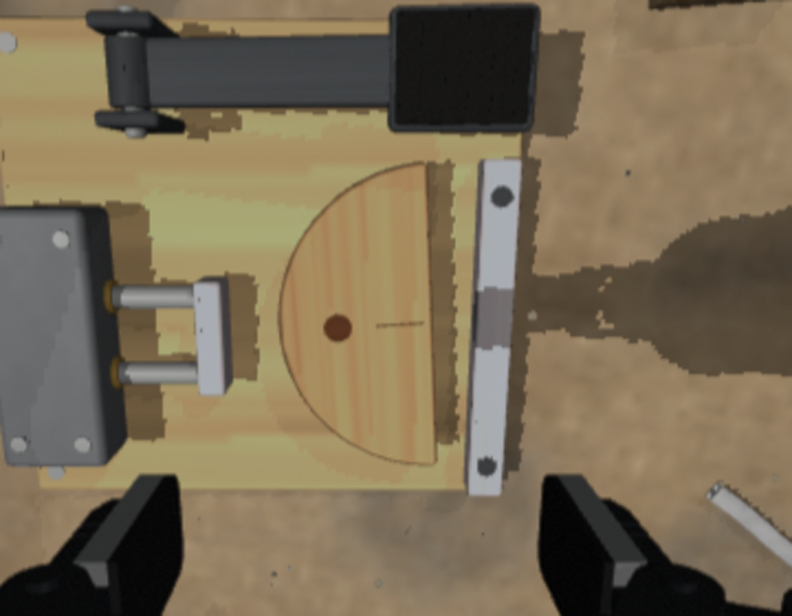

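Run:
```python
from h import *
d=dict(np.load("pics/w9.npz")); p=d["p"]; q=R.from_quat(d["q"])
f=lambda u:((u[0]+.5)/2.2+90-.5,(u[1]+.5)/2.2+20-.5)
W=lambda l,z:np.array([wray(f(u),z,p,q,d) for u in l])
b=W([(482,160),(469,495)],28); e=W([(427,163),(437,464)],38); a=W([(280,313)],38)[0]; pu=W([(222,279),(228,393)],35.5); pad=W([(389,8),(540,8),(532,131),(389,127)],68)
print("bar",b.round(1),b.mean(0)); y=b[1]-b[0]; y/=np.linalg.norm(y); x=np.array([y[1],-y[0],0]); o=b.mean(0)
J=lambda v:((v-o)@x).round(1),
for n,v in(("edge",e),("apex",a[None]),("push",pu)): print(n,v.round(1),[(((w-o)@x).round(1),((w-o)@y).round(1)) for w in v])
print("pad",pad.round(1),pad.mean(0)); print("y",y,"edge len",np.linalg.norm(e[1]-e[0]),"yaw",np.degrees(np.arctan2(*( (e[1]-e[0])@np.c_[x,y]))))
m=e.mean(0); print("mid edge",m, "tool",q.inv().apply(m-p), "x tool",q.inv().apply(x))
```

```text
bar [[476.5 123.   28. ]
 [623.6 147.4  28. ]] [550.06429765 135.19176775  28.        ]
edge [[481.6 100.1  38. ]
 [606.9 128.   38. ]] [(np.float64(23.4), np.float64(-73.3)), (np.float64(16.4), np.float64(54.8))]
apex [[550.5  50.4  38. ]] [(np.float64(83.7), np.float64(-13.4))]
push [[540.6  24.5  35.5]
 [589.5  32.5  35.5]] [(np.float64(107.6), np.float64(-27.4)), (np.float64(107.8), np.float64(22.2))]
pad [[435.3  75.6  68. ]
 [427.2 126.   68. ]
 [466.1 132.   68. ]
 [472.8  82.1  68. ]] [450.3364849 103.9261355  68.       ]
y [ 9.8660270e-01  1.6314139e-01 -3.8121573e-16] edge len 128.33053163239245 yaw -3.134145821414684
mid edge [544.21310802 114.04437792  38.        ] tool [151.92541838  29.63840165  -9.34762007] x tool [-0.00426837 -0.99998344  0.00386056]
```

```bash
cat >> h.py <<'E'
JY=np.array([.9866,.16314,0]);JY/=np.linalg.norm(JY);JX=np.array([JY[1],-JY[0],0]);SF=np.array([550.06,135.19,12.])
def jig(x,y,z): return SF*[1,1,0]+x*JX+y*JY+np.array([0,0,z])
E
python3 - <<'E'
from h import *
fd=JX*.9985+JY*.0546
print(rel(jig(52.35,-7.4,60),orient([0,0,-1],-fd))); print(rel(jig(52.35,-7.4,20),orient([0,0,-1],-fd)))
E
```

```text
(array([ 0.1298, -0.0026, -0.0074]), array([-3.36,  0.06, -0.25]))
(array([ 0.1698, -0.0028, -0.0074]), array([-3.36,  0.06, -0.25]))
```

arm_command --rows '[{"dx": 0.02,"dy": -0.001,"dz": -0.002,"wx": -1,"wy": 0,"wz": -0.1,"gripper": -0.72},{"dx": 0.05,"dy": -0.002,"dz": -0.004,"wx": -2,"wy": 0,"wz": -0.2,"gripper": -0.72},{"dx": 0.08,"dy": -0.0026,"dz": -0.0074,"wx": -3,"wy": 0,"wz": -0.25,"gripper": -0.72},{"dx": 0.105,"dy": -0.0026,"dz": -0.0074,"wx": -3.3,"wy": 0,"wz": -0.25,"gripper": -0.72},{"dx": 0.125,"dy": -0.0026,"dz": -0.0074,"wx": -3.3,"wy": 0,"wz": -0.25,"gripper": -0.72},{"dx": 0.134,"dy": -0.0026,"dz": -0.0074,"wx": -3.3,"wy": 0,"wz": -0.25,"gripper": -0.72},{"dx": 0.135,"dy": -0.0026,"dz": -0.0074,"wx": -3.3,"wy": 0,"wz": -0.25,"gripper": -0.72},{"dx": 0.135,"dy": -0.0026,"dz": -0.0074,"wx": -3.3,"wy": 0,"wz": -0.25,"gripper": -0.72}]'

```text
clock: 14.15
position: [552.0, 82.6, 55.5]
ee_rot: [-0.077, 0.702, 0.077, 0.704]
contact_force: [-0.7, -0.3, 1.0]
gripper_width: 73.7
```

Run:
```python
from h import *
p,q,s=st(); print(p,s["contact_force"],s["gripper_width"],s["clock"])
fd=JX*.9985+JY*.0546
print(rel(jig(52.35,-7.4,20),orient([0,0,-1],-fd)))
d=get_image("wrist"); cv2.imwrite("pics/w10.png",cv2.resize(d["img"],None,fx=1.5,fy=1.5,interpolation=cv2.INTER_CUBIC)[:,:,::-1])
```

```text
[551.96967456  82.56605639  55.48474311] [-0.68421042 -0.31945299  1.03240453] 73.7301713555295 14.15
(array([ 0.0355, -0.0001, -0.0008]), array([-0.05,  0.13,  0.01]))
```

View pics/w10.png

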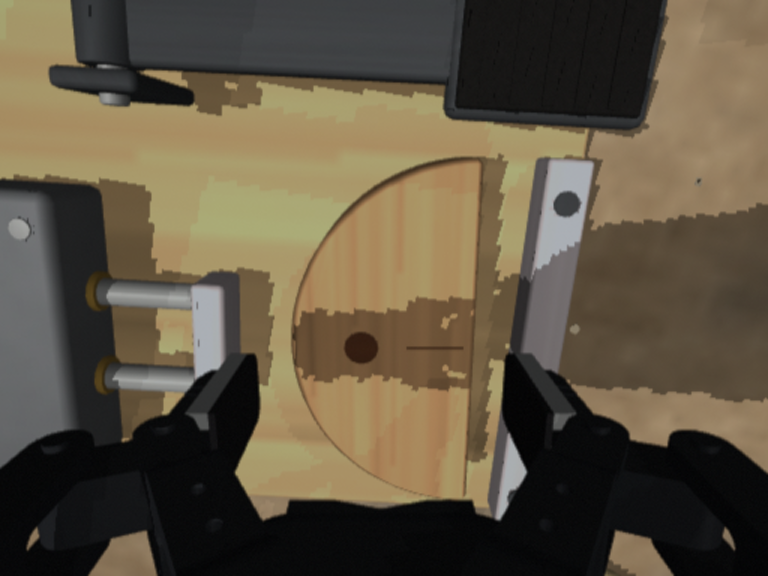

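arm_command --rows '[{"dx": 0.008,"dy": 0,"dz": -0.0008,"wx": 0,"wy": 0.1,"wz": 0,"gripper": -0.72},{"dx": 0.016,"dy": 0,"dz": -0.0008,"wx": 0,"wy": 0.1,"wz": 0,"gripper": -0.72},{"dx": 0.022,"dy": 0,"dz": -0.0008,"wx": 0,"wy": 0.1,"wz": 0,"gripper": -0.72},{"dx": 0.027,"dy": 0,"dz": -0.0008,"wx": 0,"wy": 0.1,"wz": 0,"gripper": -0.72},{"dx": 0.031,"dy": 0,"dz": -0.0008,"wx": 0,"wy": 0.1,"wz": 0,"gripper": -0.72},{"dx": 0.034,"dy": 0,"dz": -0.0008,"wx": 0,"wy": 0.1,"wz": 0,"gripper": -0.72},{"dx": 0.0355,"dy": 0,"dz": -0.0008,"wx": 0,"wy": 0.1,"wz": 0,"gripper": -0.72},{"dx": 0.0355,"dy": 0,"dz": -0.0008,"wx": 0,"wy": 0.1,"wz": 0,"gripper": -0.72}]'

```text
clock: 15.0
position: [551.4, 82.5, 20.2]
ee_rot: [-0.077, 0.703, 0.077, 0.703]
contact_force: [-0.7, -0.3, 0.0]
gripper_width: 73.7
```

Run:
```python
from h import *
p,q,s=st(); print(p,s["contact_force"],s["gripper_width"],s["clock"])
d=get_image("wrist"); cv2.imwrite("pics/w11.png",cv2.resize(d["img"],None,fx=1.5,fy=1.5,interpolation=cv2.INTER_CUBIC)[:,:,::-1])
d=get_image("side"); cv2.imwrite("pics/s11.png",cv2.resize(d["img"][120:250,200:370],None,fx=4,fy=4,interpolation=cv2.INTER_CUBIC)[:,:,::-1])
```

```text
[551.44518654  82.50776733  20.20554457] [-0.69248819 -0.33915632  0.0259686 ] 73.67509657863631 15.0
```

View pics/w11.png

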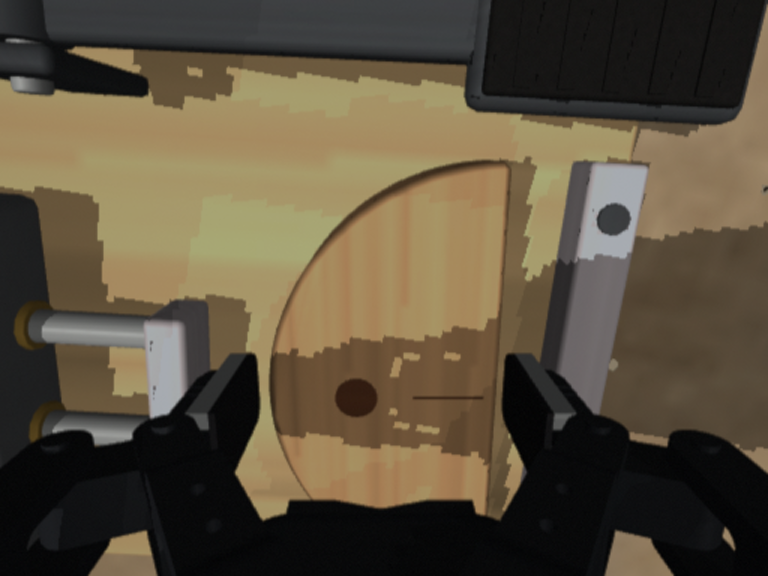

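View pics/s11.png

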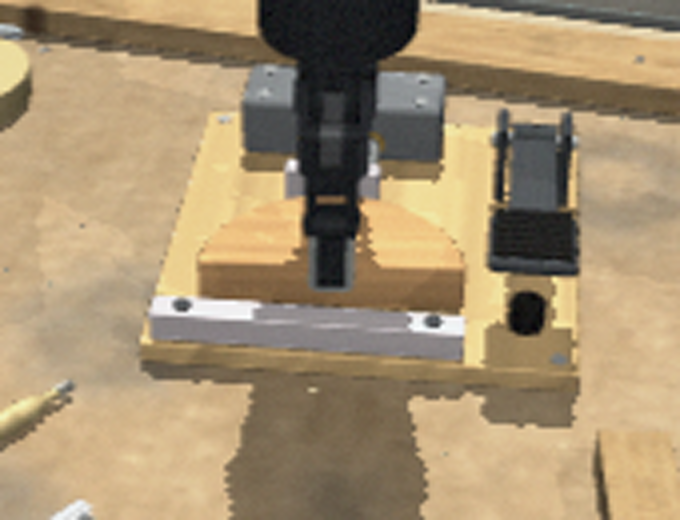

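arm_command --rows '[{"dx": 0,"dy": 0,"dz": 0,"wx": 0,"wy": 0,"wz": 0,"gripper": -0.6},{"dx": 0,"dy": 0,"dz": 0,"wx": 0,"wy": 0,"wz": 0,"gripper": -0.5},{"dx": 0,"dy": 0,"dz": 0,"wx": 0,"wy": 0,"wz": 0,"gripper": -0.5},{"dx": 0,"dy": 0,"dz": 0,"wx": 0,"wy": 0,"wz": 0,"gripper": -0.45},{"dx": 0,"dy": 0,"dz": 0,"wx": 0,"wy": 0,"wz": 0,"gripper": -0.45},{"dx": 0,"dy": 0,"dz": 0,"wx": 0,"wy": 0,"wz": 0,"gripper": -0.45},{"dx": -0.001,"dy": 0,"dz": 0,"wx": 0,"wy": 0,"wz": 0,"gripper": -0.45},{"dx": -0.003,"dy": 0,"dz": 0,"wx": 0,"wy": 0,"wz": 0,"gripper": -0.45}]'

```text
clock: 15.9
position: [551.1, 82.4, 23.1]
ee_rot: [-0.077, 0.703, 0.077, 0.703]
contact_force: [-0.8, 0.6, -1.8]
gripper_width: 62.9
```

Run:
```python
from h import *
p,q,s=st(); print(p,s["contact_force"],s["gripper_width"],s["clock"])
print(rel(jig(54.2,-1.5,23),orient([0,0,-1],-JX)))
d=get_image("side"); cv2.imwrite("pics/s12.png",cv2.resize(d["img"][120:250,200:370],None,fx=4,fy=4,interpolation=cv2.INTER_CUBIC)[:,:,::-1])
```

```text
[551.09422296  82.38892423  23.07967269] [-0.75369621  0.60221826 -1.82575941] 62.920517312156974 15.9
(array([ 0.0001, -0.0023,  0.006 ]), array([ 3.07,  0.03, -0.01]))
```

View pics/s12.png

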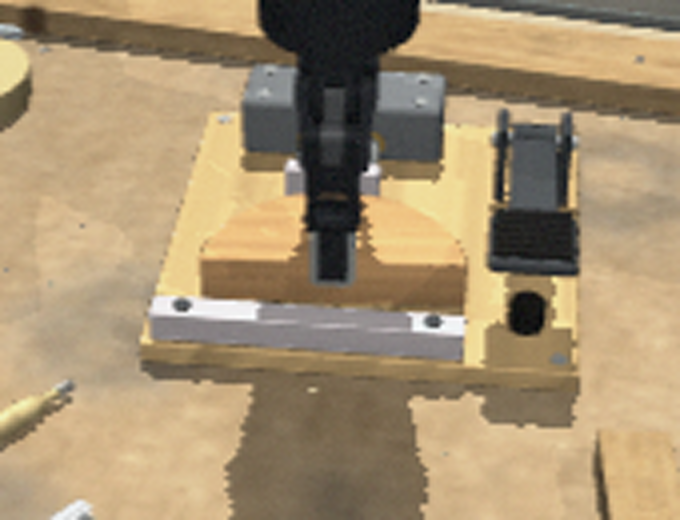

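arm_command --rows '[{"dx": 0,"dy": -0.0005,"dz": 0.0015,"wx": 0.8,"wy": 0,"wz": 0,"gripper": -0.45},{"dx": 0,"dy": -0.001,"dz": 0.003,"wx": 1.6,"wy": 0,"wz": 0,"gripper": -0.45},{"dx": 0,"dy": -0.0017,"dz": 0.0045,"wx": 2.4,"wy": 0,"wz": 0,"gripper": -0.45},{"dx": 0,"dy": -0.0023,"dz": 0.006,"wx": 3.1,"wy": 0,"wz": 0,"gripper": -0.45},{"dx": 0,"dy": -0.0023,"dz": 0.006,"wx": 3.1,"wy": 0,"wz": 0,"gripper": -0.45},{"dx": 0.0015,"dy": -0.0023,"dz": 0.006,"wx": 3.1,"wy": 0,"wz": 0,"gripper": -0.45},{"dx": 0.003,"dy": -0.0023,"dz": 0.006,"wx": 3.1,"wy": 0,"wz": 0,"gripper": -0.45},{"dx": 0.0033,"dy": -0.0023,"dz": 0.006,"wx": 3.1,"wy": 0,"wz": 0,"gripper": -0.45}]'

```text
clock: 16.75
position: [557.8, 81.5, 21.5]
ee_rot: [-0.058, 0.704, 0.058, 0.705]
contact_force: [-3.7, -0.6, 9.7]
gripper_width: 62.7
```

Run:
```python
from h import *
p,q,s=st(); print(p,s["contact_force"],s["gripper_width"],s["clock"])
print(rel(jig(54.2,-1.5,20),orient([0,0,-1],-JX)))
```

```text
[557.82537808  81.51454991  21.47382799] [-3.72460436 -0.5950914   9.72076305] 62.71083107369856 16.75
(array([ 0.0015,  0.    , -0.0004]), array([0.  , 0.08, 0.01]))
```

arm_command --rows '[{"dx": -0.0005,"dy": 0,"dz": 0,"wx": 0,"wy": 0,"wz": 0,"gripper": -0.45},{"dx": -0.0005,"dy": 0,"dz": 0,"wx": 0,"wy": 0,"wz": 0,"gripper": -0.6},{"dx": -0.0005,"dy": 0,"dz": 0,"wx": 0,"wy": 0,"wz": 0,"gripper": -0.72},{"dx": -0.0005,"dy": 0,"dz": 0,"wx": 0,"wy": 0,"wz": 0,"gripper": -0.72},{"dx": -0.0005,"dy": 0,"dz": 0,"wx": 0,"wy": 0,"wz": 0,"gripper": -0.72},{"dx": -0.01,"dy": 0,"dz": 0,"wx": 0,"wy": 0,"wz": 0,"gripper": -0.72},{"dx": -0.03,"dy": 0,"dz": 0,"wx": 0,"wy": 0,"wz": 0,"gripper": -0.72},{"dx": -0.07,"dy": 0,"dz": 0,"wx": 0,"wy": 0,"wz": 0,"gripper": -0.72}]'

```text
clock: 17.55
position: [555.8, 80.7, 90.1]
ee_rot: [-0.058, 0.707, 0.057, 0.703]
contact_force: [0.3, -0.3, 0.1]
gripper_width: 73.4
```

arm_command --rows '[{"dx": -0.04,"dy": 0,"dz": 0,"wx": 0,"wy": 0,"wz": 0,"gripper": 0},{"dx": -0.08,"dy": 0,"dz": 0,"wx": 0,"wy": 0,"wz": 0,"gripper": 0.5},{"dx": -0.1,"dy": 0,"dz": 0,"wx": 0,"wy": 0,"wz": 0,"gripper": 1},{"dx": -0.1,"dy": 0,"dz": 0,"wx": 0,"wy": 0,"wz": 0,"gripper": 1},{"dx": -0.1,"dy": 0,"dz": 0,"wx": 0,"wy": 0,"wz": 0,"gripper": 1},{"dx": -0.1,"dy": 0,"dz": 0,"wx": 0,"wy": 0,"wz": 0,"gripper": 1},{"dx": -0.1,"dy": 0,"dz": 0,"wx": 0,"wy": 0,"wz": 0,"gripper": 1},{"dx": -0.1,"dy": 0,"dz": 0,"wx": 0,"wy": 0,"wz": 0,"gripper": 1}]'

```text
clock: 18.35
position: [555.8, 80.8, 189.0]
ee_rot: [-0.059, 0.707, 0.057, 0.702]
contact_force: [-0.3, -0.2, -0.2]
gripper_width: 0.1
```

Run:
```python
from h import *
p,q,s=st(); print(p,s["contact_force"],s["gripper_width"],s["clock"])
d=get_image("wrist"); cv2.imwrite("pics/w13.png",cv2.resize(d["img"][20:300,90:450],None,fx=2.2,fy=2.2,interpolation=cv2.INTER_CUBIC)[:,:,::-1])
np.savez("pics/w13.npz",p=p,q=q.as_quat(),img=d["img"],K=d["K"],T_tool_cam=d["T_tool_cam"])
```

```text
[555.82906264  80.81927035 188.97124017] [-0.29481376 -0.16857875 -0.22353582] 0.08417503580039516 18.35
```

View pics/w13.png

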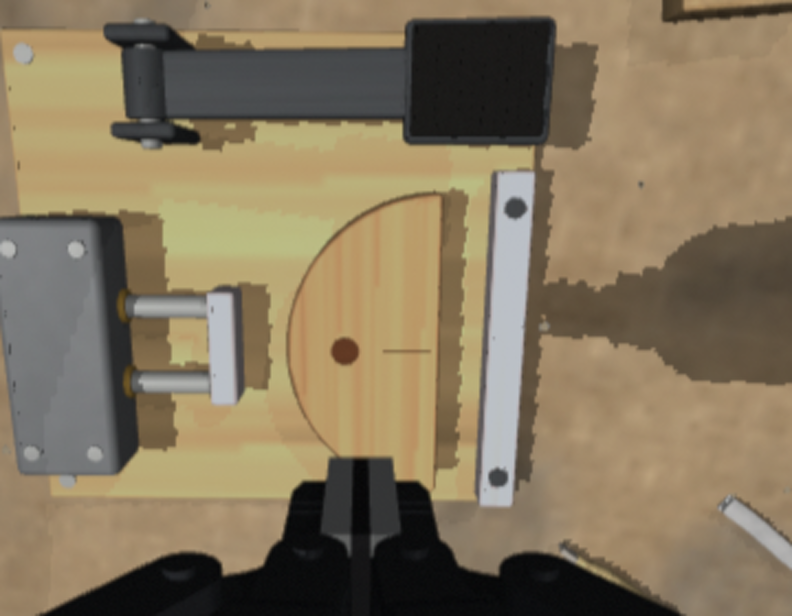

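Run:
```python
from h import *
d=dict(np.load("pics/w13.npz")); p=d["p"]; q=R.from_quat(d["q"])
f=lambda u:((u[0]+.5)/2.2+90-.5,(u[1]+.5)/2.2+20-.5)
W=lambda l,z:np.array([wray(f(u),z,p,q,d) for u in l])
b=W([(494,172),(478,505)],28); e=W([(441,194),(434,489)],38); a=W([(287,345)],38)[0]; pu=W([(236,291),(243,403)],35.5); pad=W([(405,19),(555,19),(547,145),(405,139)],68)
mk=W([(383,351),(431,352)],38)
o=b.mean(0);y=b[1]-b[0]; y/=np.linalg.norm(y); x=np.array([y[1],-y[0],0]); print(o,y)
for n,v in(("edge",e),("apex",a[None]),("push",pu),("mark",mk)): print(n,v.round(1),[(((w-o)@x).round(1),((w-o)@y).round(1)) for w in v])
print("pad",pad.round(1),pad.mean(0)); print("yaw",np.degrees(np.arctan2(*( (e[1]-e[0])@np.c_[x,y]))))
```

```text
[550.08507264 134.36643641  28.        ] [0.98709526 0.16013413 0.        ]
edge [[488.9 101.6  38. ]
 [614.7 122.8  38. ]] [(np.float64(22.5), np.float64(-65.6)), (np.float64(21.7), np.float64(61.9))]
apex [[560.2  49.2  38. ]] [(np.float64(85.6), np.float64(-3.6))]
push [[541.4  24.9  35.5]
 [589.5  33.7  35.5]] [(np.float64(106.7), np.float64(-26.1)), (np.float64(105.7), np.float64(22.8))]
mark [[556.2  89.7  38. ]
 [553.3 109.8  38. ]] [(np.float64(45.1), np.float64(-1.1)), (np.float64(24.8), np.float64(-0.8))]
pad [[434.6  75.4  68. ]
 [426.4 125.5  68. ]
 [466.5 132.1  68. ]
 [472.6  82.3  68. ]] [450.03375622 103.85739092  68.        ]
yaw -0.36732873655247955
```

Run:
```python
from h import *
p,q,s=st(); Q=orient([0,0,-1],-JX)
for z in(85,44):
    print(rel([449,104,z],Q), ik([449,104,z],Q,s["joints"]))
```

```text
(array([ 0.1048,  0.0404, -0.101 ]), array([-0.03, -0.4 ,  0.11])) (array([ 5.81816603e-01,  2.83566241e-01, -5.78918510e-01,  2.48350717e-16,
       -7.08311575e-01, -1.98873999e+00]), np.float64(1.933011174115103e-15))
(array([ 0.1458,  0.0405, -0.1007]), array([-0.03, -0.4 ,  0.11])) (array([ 5.81816603e-01,  3.53509750e-01, -6.20935463e-01, -1.92096300e-12,
       -5.96351114e-01, -1.98873999e+00]), np.float64(1.4388276396534727e-12))
```

arm_command --rows '[{"dx": 0.0,"dy": 0.012,"dz": -0.03,"wx": 0,"wy": -0.1,"wz": 0,"gripper": 1},{"dx": 0.01,"dy": 0.027,"dz": -0.065,"wx": 0,"wy": -0.3,"wz": 0.1,"gripper": 1},{"dx": 0.03,"dy": 0.038,"dz": -0.095,"wx": 0,"wy": -0.4,"wz": 0.1,"gripper": 1},{"dx": 0.06,"dy": 0.0404,"dz": -0.101,"wx": 0,"wy": -0.4,"wz": 0.1,"gripper": 1},{"dx": 0.085,"dy": 0.0404,"dz": -0.101,"wx": 0,"wy": -0.4,"wz": 0.1,"gripper": 1},{"dx": 0.1,"dy": 0.0404,"dz": -0.101,"wx": 0,"wy": -0.4,"wz": 0.1,"gripper": 1},{"dx": 0.105,"dy": 0.0404,"dz": -0.101,"wx": 0,"wy": -0.4,"wz": 0.1,"gripper": 1},{"dx": 0.105,"dy": 0.0404,"dz": -0.101,"wx": 0,"wy": -0.4,"wz": 0.1,"gripper": 1}]'

```text
clock: 19.2
position: [448.9, 103.8, 84.2]
ee_rot: [-0.058, 0.705, 0.057, 0.704]
contact_force: [0.3, -0.0, 0.3]
gripper_width: -0.1
```

Run:
```python
from h import *
p,q,s=st(); print(p,s["contact_force"],s["gripper_width"],s["clock"]); print(rel([449,104,44],orient([0,0,-1],-JX)))
for n in("side","top","wrist"):
    d=get_image(n); im=d["img"]
    im={"side":lambda:cv2.resize(im[120:250,200:370],None,fx=4,fy=4),"top":lambda:cv2.resize(im[120:260,240:380],None,fx=4,fy=4),"wrist":lambda:im}[n]()
    cv2.imwrite(f"pics/{n}14.png",im[:,:,::-1])
```

```text
[448.86557622 103.79107216  84.22778098] [ 0.28090035 -0.03117503  0.27986637] -0.12407276040933807 19.2
(array([0.0402, 0.0002, 0.0002]), array([-0.02, -0.09,  0.06]))
```

View pics/side14.png

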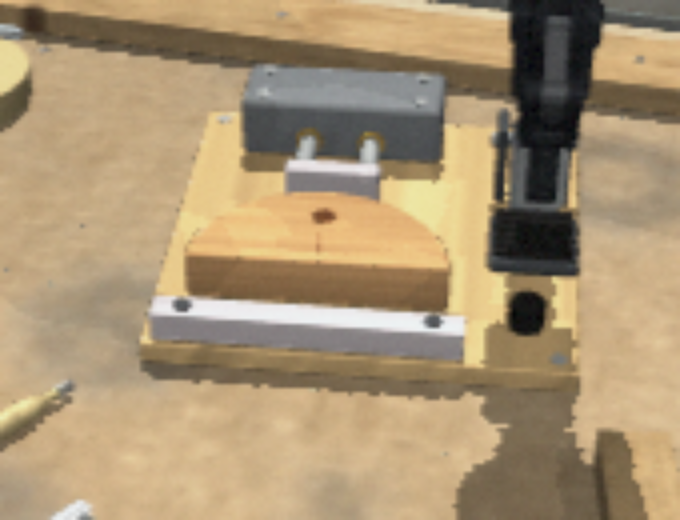

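View pics/wrist14.png

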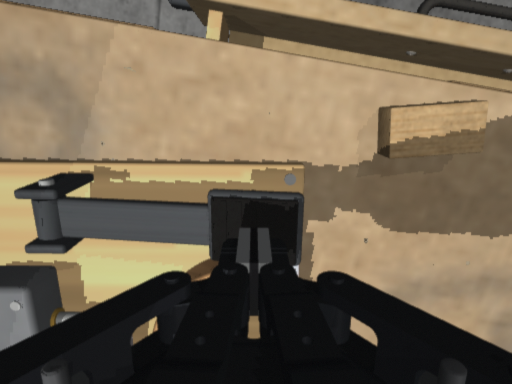

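arm_command --rows '[{"dx": 0.006,"dy": 0,"dz": 0,"wx": 0,"wy": 0,"wz": 0,"gripper": 1},{"dx": 0.012,"dy": 0,"dz": 0,"wx": 0,"wy": 0,"wz": 0,"gripper": 1},{"dx": 0.016,"dy": 0,"dz": 0,"wx": 0,"wy": 0,"wz": 0,"gripper": 1},{"dx": 0.019,"dy": 0,"dz": 0,"wx": 0,"wy": 0,"wz": 0,"gripper": 1},{"dx": 0.022,"dy": 0,"dz": 0,"wx": 0,"wy": 0,"wz": 0,"gripper": 1},{"dx": 0.025,"dy": 0,"dz": 0,"wx": 0,"wy": 0,"wz": 0,"gripper": 1},{"dx": 0.028,"dy": 0,"dz": 0,"wx": 0,"wy": 0,"wz": 0,"gripper": 1},{"dx": 0.03,"dy": 0,"dz": 0,"wx": 0,"wy": 0,"wz": 0,"gripper": 1}]'

```text
clock: 20.15
position: [450.3, 104.7, 55.6]
ee_rot: [-0.057, 0.704, 0.058, 0.706]
contact_force: [-1.0, 1.5, 4.2]
gripper_width: -0.1
```

arm_command --rows '[{"dx": 0.002,"dy": 0,"dz": 0,"wx": 0,"wy": 0,"wz": 0,"gripper": 1},{"dx": 0.004,"dy": 0,"dz": 0,"wx": 0,"wy": 0,"wz": 0,"gripper": 1},{"dx": 0.006,"dy": 0,"dz": 0,"wx": 0,"wy": 0,"wz": 0,"gripper": 1},{"dx": 0.008,"dy": 0,"dz": 0,"wx": 0,"wy": 0,"wz": 0,"gripper": 1},{"dx": 0.009,"dy": 0,"dz": 0,"wx": 0,"wy": 0,"wz": 0,"gripper": 1},{"dx": 0.01,"dy": 0,"dz": 0,"wx": 0,"wy": 0,"wz": 0,"gripper": 1},{"dx": 0.01,"dy": 0,"dz": 0,"wx": 0,"wy": 0,"wz": 0,"gripper": 1},{"dx": 0.01,"dy": 0,"dz": 0,"wx": 0,"wy": 0,"wz": 0,"gripper": 1}]'

```text
clock: 20.95
position: [450.3, 105.0, 45.7]
ee_rot: [-0.057, 0.704, 0.058, 0.706]
contact_force: [-3.0, 2.5, 4.7]
gripper_width: -0.1
```

Run:
```python
from h import *
p,q,s=st(); print(p,s["contact_force"],s["clock"])
d=get_image("side");cv2.imwrite("pics/s15.png",cv2.resize(d["img"][120:250,200:370],None,fx=4,fy=4)[:,:,::-1])
```

```text
[450.29725037 104.98618472  45.69474822] [-2.96803915  2.48689774  4.74833492] 20.95
```

View pics/s15.png

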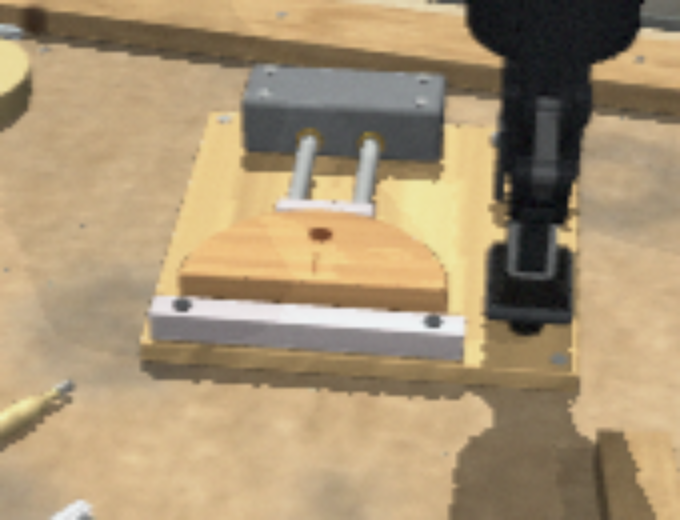

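arm_command --rows '[{"dx": 0.001,"dy": 0,"dz": 0,"wx": 0,"wy": 0,"wz": 0,"gripper": 1},{"dx": 0.002,"dy": 0,"dz": 0,"wx": 0,"wy": 0,"wz": 0,"gripper": 1},{"dx": 0.002,"dy": 0,"dz": 0,"wx": 0,"wy": 0,"wz": 0,"gripper": 1},{"dx": 0.003,"dy": 0,"dz": 0,"wx": 0,"wy": 0,"wz": 0,"gripper": 1},{"dx": 0.003,"dy": 0,"dz": 0,"wx": 0,"wy": 0,"wz": 0,"gripper": 1},{"dx": 0.003,"dy": 0,"dz": 0,"wx": 0,"wy": 0,"wz": 0,"gripper": 1},{"dx": 0.003,"dy": 0,"dz": 0,"wx": 0,"wy": 0,"wz": 0,"gripper": 1},{"dx": 0.003,"dy": 0,"dz": 0,"wx": 0,"wy": 0,"wz": 0,"gripper": 1}]'

```text
clock: 21.8
position: [450.3, 105.0, 43.4]
ee_rot: [-0.058, 0.704, 0.058, 0.706]
contact_force: [-3.6, 2.6, 11.0]
gripper_width: -0.1
```

arm_command --rows '[{"dx": 0.001,"dy": 0,"dz": 0,"wx": 0,"wy": 0,"wz": 0,"gripper": 1},{"dx": 0.002,"dy": 0,"dz": 0,"wx": 0,"wy": 0,"wz": 0,"gripper": 1},{"dx": 0.002,"dy": 0,"dz": 0,"wx": 0,"wy": 0,"wz": 0,"gripper": 1},{"dx": 0.002,"dy": 0,"dz": 0,"wx": 0,"wy": 0,"wz": 0,"gripper": 1},{"dx": 0.002,"dy": 0,"dz": 0,"wx": 0,"wy": 0,"wz": 0,"gripper": 1},{"dx": 0.002,"dy": 0,"dz": 0,"wx": 0,"wy": 0,"wz": 0,"gripper": 1},{"dx": 0.002,"dy": 0,"dz": 0,"wx": 0,"wy": 0,"wz": 0,"gripper": 1},{"dx": 0.002,"dy": 0,"dz": 0,"wx": 0,"wy": 0,"wz": 0,"gripper": 1}]'

```text
clock: 22.6
position: [450.4, 105.0, 42.9]
ee_rot: [-0.058, 0.703, 0.059, 0.706]
contact_force: [-6.0, 2.3, 17.3]
gripper_width: 0.0
```

Run:
```python
from h import *
p,q,s=st(); print(p,s["contact_force"],s["clock"])
d=get_image("side");cv2.imwrite("pics/s16.png",cv2.resize(d["img"][120:250,200:370],None,fx=4,fy=4)[:,:,::-1])
d=get_image("wrist");cv2.imwrite("pics/w16.png",d["img"][:,:,::-1])
d=get_image("top");cv2.imwrite("pics/t16.png",cv2.resize(d["img"][120:260,240:380],None,fx=4,fy=4)[:,:,::-1])
```

```text
[450.39388458 105.01070803  42.94530015] [-6.01473299  2.34983001 17.26756291] 22.6
```

View pics/s16.png

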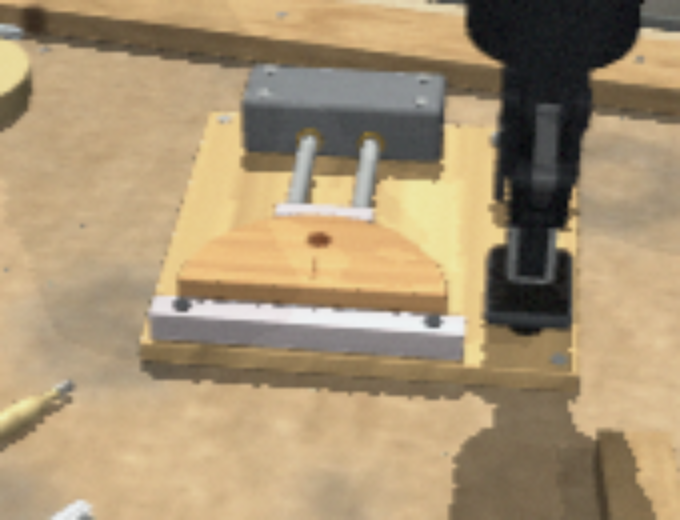

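View pics/t16.png

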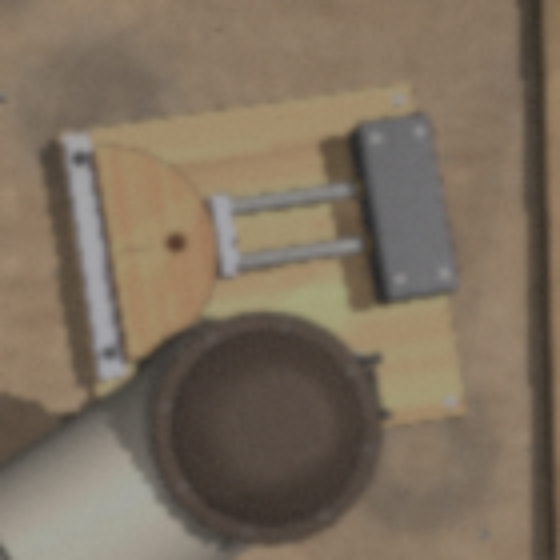

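arm_command --rows '[{"dx": 0.001,"dy": 0,"dz": 0,"wx": 0,"wy": 0,"wz": 0,"gripper": 1},{"dx": 0.002,"dy": 0,"dz": 0,"wx": 0,"wy": 0,"wz": 0,"gripper": 1},{"dx": 0.003,"dy": 0,"dz": 0,"wx": 0,"wy": 0,"wz": 0,"gripper": 1},{"dx": 0.003,"dy": 0,"dz": 0,"wx": 0,"wy": 0,"wz": 0,"gripper": 1},{"dx": 0.003,"dy": 0,"dz": 0,"wx": 0,"wy": 0,"wz": 0,"gripper": 1},{"dx": 0.003,"dy": 0,"dz": 0,"wx": 0,"wy": 0,"wz": 0,"gripper": 1},{"dx": 0.003,"dy": 0,"dz": 0,"wx": 0,"wy": 0,"wz": 0,"gripper": 1},{"dx": 0.003,"dy": 0,"dz": 0,"wx": 0,"wy": 0,"wz": 0,"gripper": 1}]'

```text
clock: 23.55
position: [450.5, 105.0, 42.5]
ee_rot: [-0.059, 0.703, 0.059, 0.706]
contact_force: [-8.7, 1.9, 27.0]
gripper_width: -0.0
```

arm_command --rows '[{"dx": -0.004,"dy": 0,"dz": 0,"wx": 0,"wy": 0,"wz": 0,"gripper": 1},{"dx": -0.008,"dy": 0,"dz": 0,"wx": 0,"wy": 0,"wz": 0,"gripper": 1},{"dx": -0.013,"dy": 0,"dz": 0,"wx": 0,"wy": 0,"wz": 0,"gripper": 1},{"dx": -0.018,"dy": 0,"dz": 0,"wx": 0,"wy": 0,"wz": 0,"gripper": 1},{"dx": -0.024,"dy": 0,"dz": 0,"wx": 0,"wy": 0,"wz": 0,"gripper": 1},{"dx": -0.03,"dy": 0,"dz": 0,"wx": 0,"wy": 0,"wz": 0,"gripper": 1},{"dx": -0.05,"dy": 0,"dz": 0,"wx": 0,"wy": 0,"wz": 0,"gripper": 1},{"dx": -0.09,"dy": 0,"dz": 0,"wx": 0,"wy": 0,"wz": 0,"gripper": 1}]'

```text
clock: 24.35
position: [447.9, 103.8, 130.7]
ee_rot: [-0.059, 0.706, 0.057, 0.703]
contact_force: [0.4, 0.6, -0.1]
gripper_width: -0.2
```

Run:
```python
from h import *
p,q,s=st(); print(p,s["contact_force"],s["clock"]); print(rel([555,81,190],orient([0,0,-1],-JX)))
```

```text
[447.87380429 103.81167021 130.69210015] [ 0.40905212  0.61545049 -0.1103768 ] 24.35
(array([-0.0596, -0.0403,  0.1017]), array([ 0.08, -0.21,  0.12]))
```

Stiff stop reached (27 N with almost no further travel). Now look from above.

arm_command --rows '[{"dx": -0.03,"dy": -0.007,"dz": 0.015,"wx": 0,"wy": 0,"wz": 0,"gripper": 1},{"dx": -0.05,"dy": -0.02,"dz": 0.05,"wx": 0,"wy": 0,"wz": 0,"gripper": 1},{"dx": -0.06,"dy": -0.035,"dz": 0.088,"wx": 0,"wy": 0,"wz": 0,"gripper": 1},{"dx": -0.06,"dy": -0.04,"dz": 0.102,"wx": 0,"wy": 0,"wz": 0,"gripper": 1},{"dx": -0.06,"dy": -0.04,"dz": 0.102,"wx": 0,"wy": 0,"wz": 0,"gripper": 1},{"dx": -0.06,"dy": -0.04,"dz": 0.102,"wx": 0,"wy": 0,"wz": 0,"gripper": 1},{"dx": -0.06,"dy": -0.04,"dz": 0.102,"wx": 0,"wy": 0,"wz": 0,"gripper": 1},{"dx": -0.06,"dy": -0.04,"dz": 0.102,"wx": 0,"wy": 0,"wz": 0,"gripper": 1}]'

```text
clock: 25.15
position: [554.3, 81.5, 190.3]
ee_rot: [-0.06, 0.706, 0.058, 0.703]
contact_force: [-0.4, -0.2, 0.4]
gripper_width: 0.3
```

Run:
```python
from h import *
p,q,s=st(); print(p,s["contact_force"],s["clock"])
d=get_image("wrist"); cv2.imwrite("pics/w17.png",cv2.resize(d["img"][20:300,90:450],None,fx=2.2,fy=2.2,interpolation=cv2.INTER_CUBIC)[:,:,::-1])
np.savez("pics/w17.npz",p=p,q=q.as_quat(),img=d["img"],K=d["K"],T_tool_cam=d["T_tool_cam"])
```

```text
[554.2872544   81.47908006 190.3377763 ] [-0.35223496 -0.19149756  0.38102894] 25.15
```

View pics/w17.png

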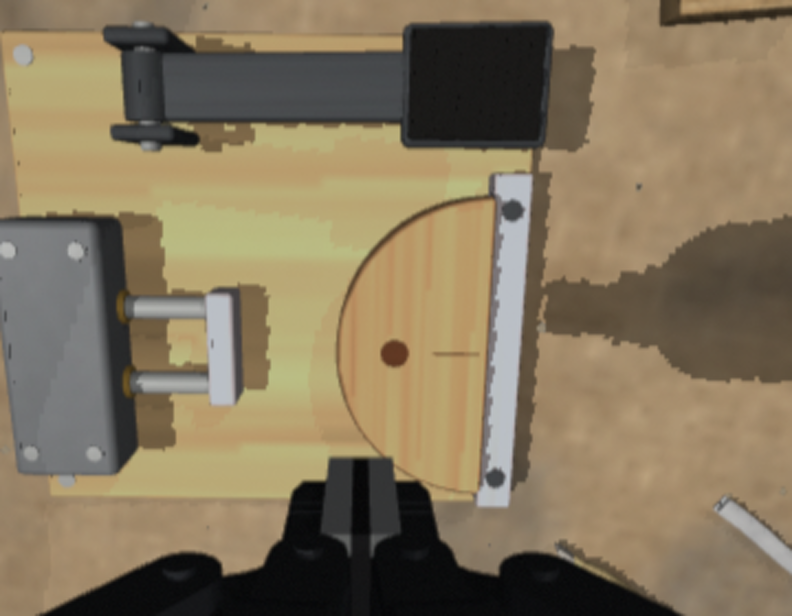

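Run:
```python
from h import *
d=dict(np.load("pics/w17.npz")); p=d["p"]; q=R.from_quat(d["q"])
cv2.imwrite("pics/w17z.png",cv2.resize(d["img"][95:255,285:345],None,fx=3.7*2/2,fy=3.7,interpolation=cv2.INTER_CUBIC)[:,:,::-1])
f=lambda u:((u[0]+.5)/2.2+90-.5,(u[1]+.5)/2.2+20-.5)
W=lambda l,z:np.array([wray(f(u),z,p,q,d) for u in l])
b=W([(531,174),(509,506)],28); e=W([(497,197),(479,492)],38)
o=b.mean(0);y=b[1]-b[0]; y/=np.linalg.norm(y); x=np.array([y[1],-y[0],0]); o=o+16*x
print(o,[(((w-o)@x).round(1),((w-o)@y).round(1)) for w in e])
b=W([(491,175),(478,505)],28); print([((w-o)@x).round(1) for w in b])
```

```text
[549.95067033 134.34130663  28.        ] [(np.float64(-0.7), np.float64(-65.4)), (np.float64(0.1), np.float64(63.0))]
[np.float64(0.4), np.float64(-1.5)]
```

View pics/w17z.png

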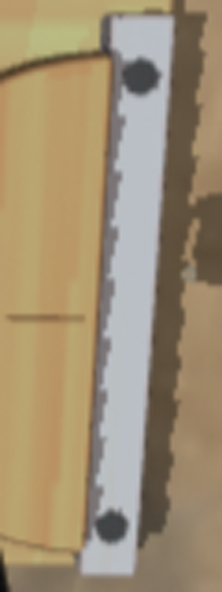

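Run:
```python
from h import *
d=get_image("top"); cv2.imwrite("pics/t18.png",cv2.resize(d["img"][100:270,140:370],None,fx=3.2,fy=3.2)[:,:,::-1])
for c in ("top",):
    for q in ["setting_block","glass_cutter","came_offcut"]:
        r=models.cut_out(c,q); print(c,q,[(x["conf"],x["extent"]) for x in r[:1]])
d=get_image("side"); cv2.imwrite("pics/s18.png",cv2.resize(d["img"][120:305,140:385],None,fx=3.2,fy=3.2)[:,:,::-1])
print(arm.read_state()["clock"])
```

```text
top setting_block []
top glass_cutter [(0.74, [190.5, 116.9, 234.3, 142.9])]
top came_offcut [(0.75, [266.8, 176.5, 359.9, 233.5])]
25.45
```

View pics/s18.png

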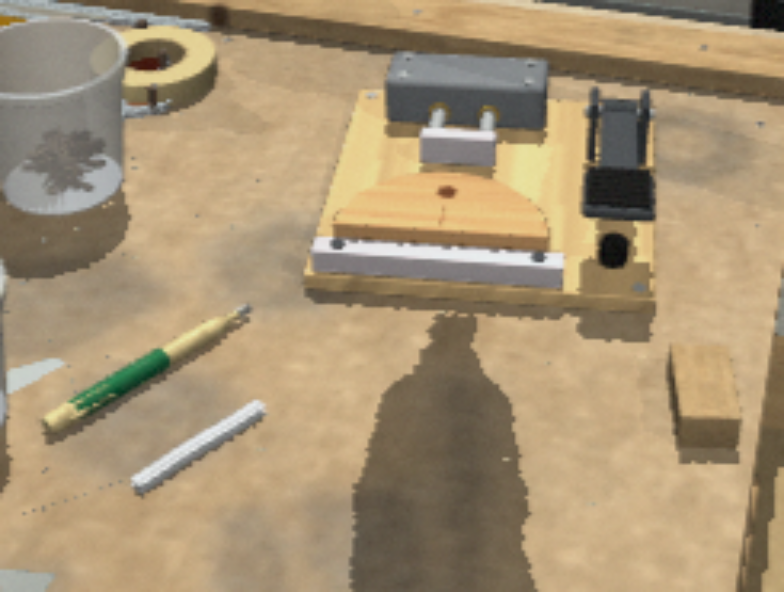

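```bash
python3 -c "
from h import *
print(arm.job_done())"
```

```text
the job is handed in; nothing more can be done
None
```

I laid the former flat on the jig bed, straight edge towards the stop bar. I let go, pressed the treadle to its stop, let it come up, and handed the job in at about 25.5 s of the 51 s.

- **Placing:** I gripped the former by its straight edge, tilted it over the bed to about 27° and released it, so the straight edge dropped the last 30 mm or so. It landed about 7 mm off-centre along the bar and turned 3°. I picked it up again from above and re-centred it. It then measured 22 mm from the bar and 21 mm from the pusher, within 0.4° of parallel.
- **Treadle:** I pressed until the pad stopped moving. Another 2–3 mm of command gave only about 0.4 mm of travel while the force rose to 27 N.
- **Final check:** With the arm clear, the straight edge lies along the bar to within about 1 mm, which is the limit of my measurement and within the jig's 1.5 mm play. The pusher is back and the treadle is up.
- **Other things:** In the side picture the block, glass cutter and came are in the same places as at the start. The network disagreed in the last top view: it missed the block and mistook the jig for the came. I relied on the side picture there.

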